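# Wind the bridge clamp hand-tight on a weld coupon

## Task

Clamp the weld coupon for sectioning: fit the loose crank fully down on the square end of the clamp's spindle, take it by its revolving grip and wind it clockwise until the shoe bears on the coupon hand-tight, a pull of about 12 N on the grip and never past 18 N. Then let go and leave the crank seated on the spindle; the coupon must stay where it lies and the other things on the bench must be left alone.

Things in the scene. Friction and masses are not known exactly. Their poses are not given: they have to be found in the camera images.
- clamp: Bridge clamp, fixed: slotted grey bed 170 x 230 x 28 mm, two 22 mm columns 150 mm apart along y, a grey crossbeam on them (46 x 190 mm, 122 to 156 mm above the bench) with column nuts up to 169 mm, and an upright screw spindle through the beam's middle. Origin: centre of the bed's underside, z up, which is the spindle's axis.
- spindle: Steel screw spindle. A round collar, 29 mm in diameter, ends above the beam in a flat shoulder; on it stands the square end, 14 x 14 mm and 24 mm tall, top 2.5 mm bevelled. Origin: on the axis at the shoulder, 176 mm above the bench when the shoe rests on the coupon, 16 to 24 mm higher at the start; z up; x and y square to the flats, turning with it. It starts at any angle.
- square_top (a point): Middle of the top of the spindle's square end, 24 mm above the shoulder. Right-hand thread: each turn clockwise (from above) sinks spindle and shoe 8 mm. It turns stiffly, about 0.35 N m (some 5 N at the crank's grip), and stays where it is left. Once the shoe bears, each further newton at the grip adds about 50 N of clamp force; let go, it springs back a little and keeps up to some 280 N.
- shoe: Square steel pressure shoe, 50 x 50 x 16 mm with a round cup above it, at the lower end of the spindle; it sinks with the spindle and does not turn. Origin: centre of its underside; 128 mm below the spindle's origin. It starts 16 to 24 mm above the coupon.
- crank: Loose dark steel crank, 0.4 kg, lying flat, its black grip upright. Boss 32 (x) x 30 (y) x 34 (z) mm with a square hole right through, 16 mm wide (1 mm play all round; mouth bevelled below), flats along x and y; flat arm 24 mm wide, 12 mm thick along +x, flush with the boss's underside. Origin: centre of that underside, z up. Fully home, it lies on the spindle's shoulder.
- grip_mid (a point): Middle of the crank's black revolving grip: upright cylinder 22 mm in diameter, 62 mm tall (from 15 to 77 mm above the crank's underside), turning freely on its pin; this point is 65 mm along +x from the crank's origin and 46 mm above it. The crank balances about 27 mm along +x from its origin.
- coupon: Loose steel weld coupon, plate 90 x 46 x 20 mm with a weld bead across it, lying flat on the clamp's bed (its top 48 mm above the bench), one end under the shoe. Origin: centre of its underside; x along its length.
- mount_a: Bystander: black resin specimen mount, 30 mm in diameter, 20 mm tall. Origin: centre of its underside.
- mount_b: Bystander: a second black resin specimen mount, the same size. Origin: centre of its underside.
- bottle: Bystander: amber bottle, 60 mm in diameter, 140 mm tall. Origin: centre of its underside.
- spanner: Bystander: steel spanner lying flat, 150 mm long along its x axis. Origin: centre of its underside.

How it is judged:
By the outcome, as a careful person would: the job done as asked, in the order asked, and still so for the second after the job is handed in, with the robot touching nothing.
It also fails if it takes over 72 s, if anything falls off the work surface, if the arm or the gripper's body presses on something with over 40 N, if the wrist force passes 120 N, or if a joint passes its speed limit or range.

## Robot

A 6-joint arm with a two-finger parallel gripper is mounted at the origin on the work surface. World frame = base frame: x ahead of the robot, y to its left, z up, the work surface at z = 0. Lengths are in m, angles in rad, forces in N, time in s.
With the tool pointing down it reaches from about 0.325 to 0.85 m from the base axis. Payload 15.5 kg.
Tool frame: the origin (TCP) lies on the centre line of the jaws, within the pads' length; the fingertips stand 19 mm ahead of it and the grasp point (between the pads) is the TCP; z points along the fingers, y is the line along which they close (so a half turn about z gives the same grasp; the last joint's range is limited). The gripper opens to 91 mm and grips with 3 to 60 N. Pads are 32 mm wide; open, the fingers measure 118 mm over their backs; the gripper's body (76 mm by 178 mm) begins 60 mm behind the grasp point.
Start: joints at [1.222, 0.494, 1.345, -0, 1.302, -0.096], TCP at [0.156, 0.605, 0.233] pointing down, gripper open.
Joint ranges: [-2.91, 2.91], [-0.82, 2.16], [0.22, 2.67], [-1.22, 4.37], [0.12, 2.79], [-3.08, 3.08]. Speed limits (rad/s): [1.89, 1.89, 2.57, 3.01, 3.01, 3.01].

## Interface

Orientations are given as a unit quaternion [x, y, z, w].
In Python, from bench import ctrl gives the robot as it stands.
- The arm moves only by the tool carry_out, never from a script. Its argument "rows" is a list of rows, each an object of numbers: "x", "y", "z": the shift along the tool's x, y, z in mm; "yaw": the turn about the tool's z in degrees; "fingers": the finger opening in mm, from 0 to 91.2. A call has 1 to 10 rows; each row is the pose to reach, as a shift and turn from the pose commanded when the call began, along the tool's axes at that moment; what a row does not reach only later rows make up. A row lasts 1/12 s, in which the tool goes at most 41.7 mm and 7.16 degrees, less where a joint would pass 70% of its speed; a pose out of reach is approached as far as the arm can. A call with a gripper value outside its range is refused whole. The fingers move at their own pace and stop on an object; "newtons" is the grip in N (left out, the last holds). Time passes only in rows, so rows that repeat a pose let the fingers close. It gives the time, the measured TCP pose, the force, the opening and the grip force at its end, in the units of the state.
- ctrl.read_state(): the state, without advancing time (a new reading comes with each control period).
- ctrl.get_image(name): name is "scene" or "top" or "wrist"; returns (picture, depth): 420x560x3 uint8, red, green, blue; 420x560 float32, m along the optical axis (not along the pixel's ray), 0 where there is no reading.
- ctrl.get_calibration(name): a dict with "intrinsics" (3x3 intrinsics, pixels), "view" (4x4, takes a point from world to camera coordinates). Camera axes: x right, y down, z forward; pixel columns grow to the right and rows downward; lengths in m; the calibration is good to about 2 mm. A picture is of the moment at which its call begins: read the wrist's pose just before it. get_calibration takes no time and is no camera call; for the wrist camera it gives the pose at the moment of the call.
- ctrl.finish_job(): hands the job in; it is judged then, once.
The state is a dict: "t": time; "qpos": joint angles; "qd": joint speeds; "joint_efforts": joint torques, N m; "tool_pos": TCP position; "tcp_rot": TCP orientation; "force": force on the tool from outside, world axes, zero at the start; "ft_torque": the same for the moment, N m; "grip_width": finger opening in m; "gripper_force": force on a finger pad.
Only numpy, scipy, OpenCV 4.12 (cv2) and the standard library are available. Lean on these libraries where they do the work, as an engineer would, in place of code of your own. Each camera call takes 0.05 s, during which the arm holds its last target. There are 200 camera calls.

## Working session

There is one attempt and no reset: what is moved stays moved. The work goes in short steps, Python scripts to look and compute and a tool call to move; the robot and the scene stay as the last step left them, time stands still between calls to the robot, and variables do not carry over. Pictures are saved under pics/ and viewed, at most 10 in all, crops included, and the job is handed in when it is done.

Besides the shell and the picture viewer there is one more tool, called in YAML: its name, and indented under it one key for each argument. carry_out: Moves the arm, as the interface text tells. Its arguments: {"type":"object","properties":{"rows":{"type":"array"},"newtons":{"type":"number"}},"required":["rows"]}

```bash
ls; mkdir -p pics; python3 - <<'E'
from bench import ctrl
import cv2,numpy as np
s=ctrl.read_state();print(s)
ims=[]
for n in("top","scene"):
    p,d=ctrl.get_image(n);c=ctrl.get_calibration(n);np.savez(f"{n}0.npz",p=p,d=d,K=c["intrinsics"],V=c["view"])
    print(n,np.round(c["intrinsics"],1).tolist(),np.round(c["view"],3).tolist())
    cv2.imwrite(f"pics/{n}0.png",p[:,:,::-1])
E
```

```text
pics
{'t': 0.0, 'qpos': array([ 1.22247748e+00,  4.94162299e-01,  1.34614495e+00, -9.89993629e-06,
        1.30245806e+00, -9.55391813e-02]), 'qd': array([ 7.26661828e-04, -5.53778504e-05,  9.74376175e-04,  1.25817019e-03,
        1.44046516e-03, -6.61626984e-04]), 'joint_efforts': array([-4.90489110e-03, -8.78807259e+01, -3.81844997e+01,  7.06292409e-02,
        5.35692251e-02, -1.10412141e-04]), 'tool_pos': array([0.15621341, 0.60480026, 0.23234654]), 'tcp_rot': array([ 1.26052276e-01,  9.92023427e-01, -5.72997868e-04, -1.24402517e-04]), 'force': array([0.79323097, 0.53839743, 0.38952094]), 'ft_torque': array([ 0.03947791,  0.01662035, -0.01511021]), 'gripper_force': 0.0, 'grip_width': 0.0911813025079282}
top [[402.5, 0.0, 279.2], [0.0, 402.5, 207.4], [0.0, 0.0, 1.0]] [[-0.031, -1.0, -0.002, 0.036], [-0.997, 0.031, -0.074, 0.493], [0.074, -0.0, -0.997, 1.12], [0.0, 0.0, 0.0, 1.0]]
scene [[447.7, 0.0, 271.1], [0.0, 447.7, 214.5], [0.0, 0.0, 1.0]] [[-0.702, 0.712, -0.009, 0.365], [0.608, 0.593, -0.528, -0.234], [-0.371, -0.376, -0.849, 1.35], [0.0, 0.0, 0.0, 1.0]]
```

View pics/top0.png

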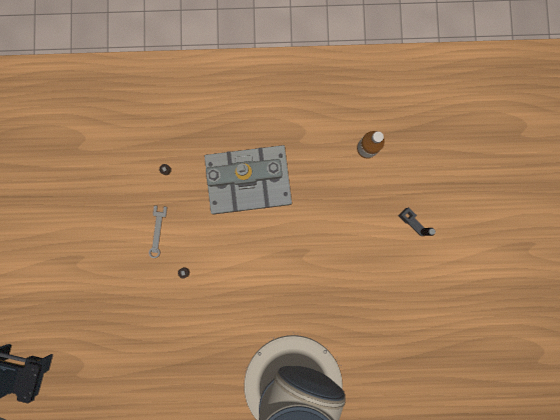

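View pics/scene0.png

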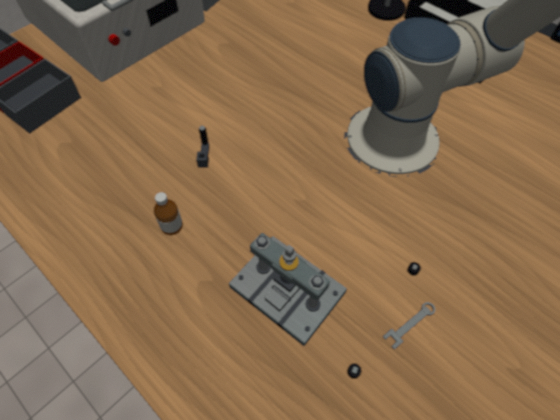

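The top view shows the crank with its boss near (408,215) and grip near (430,231). The spindle is at (243,171) in the clamp, and the bottle at (372,143). I'll cast rays to get positions.

```bash
cat >h.py <<'E'
import numpy as np,cv2
def load(n):
    z=np.load(n); return z['p'],z['d'],z['K'],z['V']
def ray(K,V,uv):
    C=-V[:3,:3].T@V[:3,3]; r=V[:3,:3].T@np.linalg.inv(K)@np.r_[uv,1.]; return C,r
def plane(K,V,uv,z):
    C,r=ray(K,V,uv); return C+r*(z-C[2])/r[2]
def pix(K,V,P):
    q=K@(V[:3,:3]@np.asarray(P)+V[:3,3]); return q[:2]/q[2]
def cloud(d,K,V):
    v,u=np.indices(d.shape); r=np.stack([(u-K[0,2])/K[0,0],(v-K[1,2])/K[1,1],np.ones(d.shape)],-1)*d[...,None]
    return (r-V[:3,3])@V[:3,:3]
def snap(ctrl,n,f):
    c=ctrl.get_calibration(n);p,d=ctrl.get_image(n)
    np.savez(f,p=p,d=d,K=c["intrinsics"],V=c["view"]);return p,d,c["intrinsics"],c["view"]
E
python3 - <<'E'
from h import *
p,d,K,V=load("top0.npz")
for nm,uv,z in [("boss",(407.5,215),.034),("grip",(431,231),.077),("clampSp",(243,170),.21),("bottle",(378,137),.14),("nutL",(213,175),.169),("nutR",(273,168),.169)]:
    print(nm,plane(K,V,uv,z).round(4))
c=cloud(d,K,V)
m=(d>0)&(c[...,1]<-.25)&(c[...,1]>-.5)&(c[...,0]>.25)&(c[...,0]<.5)
for lo,hi in((.008,.02),(.028,.04),(.065,.09)):
    k=m&(c[...,2]>lo)&(c[...,2]<hi);print(lo,k.sum(),c[k].mean(0).round(4))
m=(abs(c[...,0]-plane(K,V,(243,170),.2)[0])<.03)&(abs(c[...,1]-plane(K,V,(243,170),.2)[1])<.03)&(c[...,2]>.18)
print(m.sum(),c[m].mean(0),c[m][:,2].max())
cr=lambda p,u,v,r:cv2.resize(p[v-r:v+r,u-r:u+r,::-1],(390,390),interpolation=cv2.INTER_CUBIC)
s=load("scene0.npz")[0]
cv2.imwrite("pics/crop1.png",np.vstack([np.hstack([cr(p,415,222,28),cr(p,243,170,28)])]))
E
```

```text
boss [ 0.4605 -0.3352  0.034 ]
grip [ 0.4139 -0.3818  0.077 ]
clampSp [0.571  0.1042 0.21  ]
bottle [ 0.6575 -0.2369  0.14  ]
nutL [0.5679 0.1822 0.169 ]
nutR [0.5807 0.0336 0.169 ]
0.008 153 [ 0.4344 -0.3617  0.0127]
0.028 121 [ 0.4551 -0.342   0.0336]
0.065 62 [ 0.4131 -0.3805  0.0772]
116 [0.57402228 0.1065431  0.20375109] 0.22340032726450235
```

View pics/crop1.png

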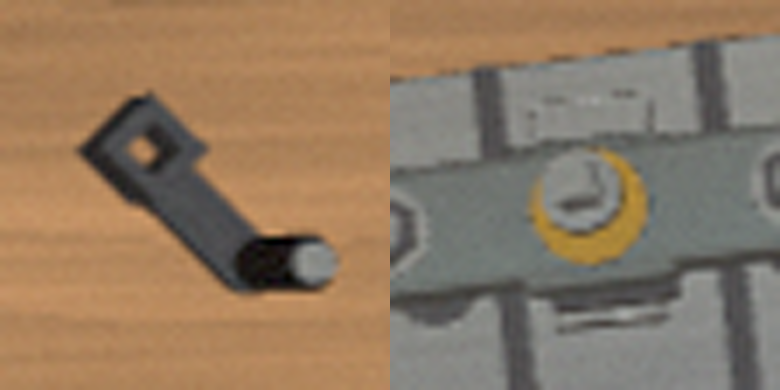

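The left crop confirms the crank: a square-holed boss, with its +x arm pointing down-right in the image to the grip. The right crop shows the spindle's square top above a yellow collar, but it's too coarse to give its angle, so I'll look with the wrist camera.

```bash
cat >>h.py <<'E'
from scipy.spatial.transform import Rotation as R
def to(ctrl,P,yaw=None):
    "tool-axes shift (mm) to world P; yaw (deg) so that tool y is along world heading 'yaw' (mod 180)"
    s=ctrl.read_state();M=R.from_quat(s['tcp_rot']).as_matrix()
    o=(M.T@(np.asarray(P)-s['tool_pos'])*1000).round(1)
    h=np.degrees(np.arctan2(M[1,1],M[0,1]))
    t=None if yaw is None else ((h-yaw+90)%180-90)  # tool z down: + yaw lowers heading
    print("shift",o,"heading y",h.round(2),"yaw",t,"q6",s['qpos'][5].round(2))
E
python3 - <<'E'
from h import *
from bench import ctrl
c=ctrl.get_calibration("wrist");V=c["view"];s=ctrl.read_state();M=R.from_quat(s['tcp_rot']).as_matrix()
C=-V[:3,:3].T@V[:3,3];print(c["intrinsics"],"cam in tool",M.T@(C-s['tool_pos']));print("cam axes in tool",(V[:3,:3]@M).round(3))
to(ctrl,(.572,.105,.38))
E
```

```text
[[355.30228922   0.         285.4569759 ]
 [  0.         355.30228922 209.36227857]
 [  0.           0.           1.        ]] cam in tool [ 0.06746279 -0.00040173 -0.15175276]
cam axes in tool [[-0.     1.     0.001]
 [-0.971  0.    -0.239]
 [-0.239 -0.001  0.971]]
shift [-527.6 -380.1 -147.2] heading y 75.52 yaw None q6 -0.1
```

carry_out:
  rows:
    - {"x": -558,"y": -380,"z": -60}
    - {"x": -558,"y": -380,"z": -60}
    - {"x": -558,"y": -380,"z": -60}
    - {"x": -558,"y": -380,"z": -60}
    - {"x": -558,"y": -380,"z": -60}
    - {"x": -558,"y": -380,"z": -60}
    - {"x": -558,"y": -380,"z": -60}
    - {"x": -558,"y": -380,"z": -60}
    - {"x": -558,"y": -380,"z": -60}
    - {"x": -558,"y": -380,"z": -60}

```text
$.rows[0]: bad value
```

```bash
python3 - <<'E'
from h import *
from bench import ctrl
to(ctrl,(.543,.112,.285))
E
```

```text
shift [-497.8 -380.5  -52.2] heading y 75.52 yaw None q6 -0.1
```

carry_out:
  rows:
    - {"x": -558,"y": -380,"z": -55,"yaw": 0,"fingers": 91}
    - {"x": -558,"y": -380,"z": -55,"yaw": 0,"fingers": 91}
    - {"x": -558,"y": -380,"z": -55,"yaw": 0,"fingers": 91}
    - {"x": -558,"y": -380,"z": -55,"yaw": 0,"fingers": 91}
    - {"x": -558,"y": -380,"z": -55,"yaw": 0,"fingers": 91}
    - {"x": -558,"y": -380,"z": -55,"yaw": 0,"fingers": 91}
    - {"x": -558,"y": -380,"z": -55,"yaw": 0,"fingers": 91}
    - {"x": -558,"y": -380,"z": -55,"yaw": 0,"fingers": 91}
    - {"x": -558,"y": -380,"z": -55,"yaw": 0,"fingers": 91}
    - {"x": -558,"y": -380,"z": -55,"yaw": 0,"fingers": 91}

```text
t: 0.93
tool_pos: [0.431, 0.2911, 0.2668]
tcp_rot: [0.126, 0.992, -0.0, -0.0]
force: [1.1, 1.1, 0.3]
grip_width: 0.0911
gripper_force: 0.0
```

```bash
python3 - <<'E'
from h import *
from bench import ctrl
to(ctrl,(.601,.0975,.285));print(ctrl.read_state()['t'])
E
```

```text
shift [-213.  -144.9  -18.2] heading y 75.52 yaw None q6 -0.84
0.9333
```

carry_out:
  rows:
    - {"x": -214,"y": -146,"z": -20,"yaw": 0,"fingers": 91}
    - {"x": -214,"y": -146,"z": -20,"yaw": 0,"fingers": 91}
    - {"x": -214,"y": -146,"z": -20,"yaw": 0,"fingers": 91}
    - {"x": -214,"y": -146,"z": -20,"yaw": 0,"fingers": 91}
    - {"x": -214,"y": -146,"z": -20,"yaw": 0,"fingers": 91}
    - {"x": -214,"y": -146,"z": -20,"yaw": 0,"fingers": 91}
    - {"x": -214,"y": -146,"z": -20,"yaw": 0,"fingers": 91}
    - {"x": -214,"y": -146,"z": -20,"yaw": 0,"fingers": 91}

```text
t: 1.6
tool_pos: [0.6025, 0.0955, 0.2862]
tcp_rot: [0.128, 0.992, -0.0, 0.0]
force: [-0.4, 0.7, 0.0]
grip_width: 0.0912
gripper_force: 0.0
```

```bash
python3 - <<'E'
from h import *
from bench import ctrl
p,d,K,V=snap(ctrl,"wrist","w1.npz")
print(ctrl.read_state()['tool_pos'])
u,v=pix(K,V,(.572,.105,.223)).astype(int);print(u,v)
c=cloud(d,K,V);m=(c[...,2]>.16)&(d>0)&(np.hypot(c[...,0]-.572,c[...,1]-.105)<.04)
z=c[m][:,2];print(np.histogram(z,12))
for lo,hi in((.215,.235),(.187,.206)):
    k=m&(c[...,2]>lo)&(c[...,2]<hi);print(k.sum(),c[k].mean(0),np.median(c[k],0))
cv2.imwrite("pics/w1.png",cv2.resize(p[max(v-75,0):v+75,max(u-100,0):u+100,::-1],None,fx=4,fy=4,interpolation=cv2.INTER_CUBIC))
print("crop origin",u-100,v-75)
E
```

```text
[0.60113778 0.09714633 0.28613947]
288 181
(array([  847,   783,   250,   326,     0,     0,     0,     0,     0,
           1, 14910, 33924]), array([0.16015846, 0.17985604, 0.19955362, 0.2192512 , 0.23894878,
       0.25864636, 0.27834394, 0.29804152, 0.31773911, 0.33743669,
       0.35713427, 0.37683185, 0.39652943]))
501 [0.57604015 0.10973236 0.21932579] [0.57590595 0.10972918 0.21975695]
808 [0.57350638 0.11008048 0.19607095] [0.57154834 0.1103452  0.19599058]
crop origin 188 106
```

View pics/w1.png

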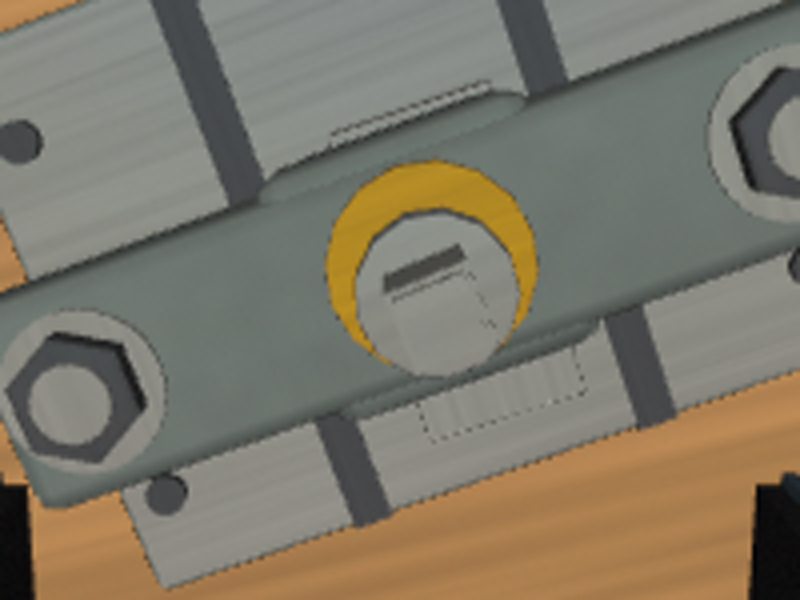

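The picture shows the square end centred near crop (440,320). Its flat edges slope about -23° in the image, with the shoulder disk below it. I'll fit the square from depth and from the dark-edge line.

```bash
python3 - <<'E'
from h import *
from bench import ctrl
p,d,K,V=load("w1.npz");c=cloud(d,K,V)
m=(d>0)&(np.hypot(c[...,0]-.575,c[...,1]-.109)<.02)
for lo in(.2165,.2175,.2185):
    k=m&(c[...,2]>lo)&(c[...,2]<.23);q=(c[k][:,:2]*1000).astype(np.float32)
    r=cv2.minAreaRect(q);print(lo,k.sum(),r)
k=m&(c[...,2]>.194)&(c[...,2]<.198);print("collar",k.sum(),cv2.minEnclosingCircle((c[k][:,:2]*1000).astype(np.float32)),np.median(c[k][:,2]))
# edges by rays: top face edges at bevel lower/upper, plane .2195 
f=lambda x,y,z:plane(K,V,(188+(x+.5)/4-.5,106+(y+.5)/4-.5),z)[:2]
for a,b,z in(((393,300),(468,270),.22),((468,270),(498,335),.22),((385,292),(464,257),.2175)):
    A,B=f(*a,z),f(*b,z);print(A,B,np.degrees(np.arctan2(*(B-A)[::-1]))%90)
# shoulder disk centre ellipse at ~ (438,293) r 83 px crop
g=cv2.cvtColor(p,cv2.COLOR_RGB2HSV)
print("disc",f(438,294,.196),"yellow",f(432,268,.18))
E
```

```text
0.2165 488 ((576.5036010742188, 109.71148681640625), (14.09296703338623, 13.97702407836914), 8.428098678588867)
0.2175 437 ((576.5884399414062, 109.7811279296875), (13.943188667297363, 13.99302864074707), 9.497251510620117)
0.2185 366 ((576.83349609375, 109.6678237915039), (12.673105239868164, 13.356754302978516), 7.3094377517700195)
collar 739 ((576.5612182617188, 109.75532531738281), 14.44387149810791) 0.19598966974317805
[0.57140454 0.10333126] [0.56981399 0.11569428] 7.331051895597568
[0.56981399 0.11569428] [0.58087421 0.11776559] 10.607219901444433
[0.57025746 0.10233758] [0.56805915 0.11562088] 9.396920728875173
disc [0.5761241  0.11008789] yellow [0.57378744 0.11005994]
```

```bash
python3 - <<'E'
from h import *
from bench import ctrl
to(ctrl,(.445,-.35,.2),-45.5)
E
```

```text
shift [  38.3 -472.1   86.3] heading y 75.4 yaw -59.10292448405835 q6 -1.25
```

carry_out:
  rows:
    - {"x": 38,"y": -472,"z": 50,"yaw": 7,"fingers": 91}
    - {"x": 38,"y": -472,"z": 86,"yaw": 14,"fingers": 91}
    - {"x": 38,"y": -472,"z": 86,"yaw": 21,"fingers": 91}
    - {"x": 38,"y": -472,"z": 86,"yaw": 28,"fingers": 91}
    - {"x": 38,"y": -472,"z": 86,"yaw": 35,"fingers": 91}
    - {"x": 38,"y": -472,"z": 86,"yaw": 42,"fingers": 91}
    - {"x": 38,"y": -472,"z": 86,"yaw": 49,"fingers": 91}
    - {"x": 38,"y": -472,"z": 86,"yaw": 56,"fingers": 91}
    - {"x": 38,"y": -472,"z": 86,"yaw": 63,"fingers": 91}
    - {"x": 38,"y": -472,"z": 86,"yaw": 70,"fingers": 91}

```text
t: 2.48
tool_pos: [0.4658, -0.2892, 0.2125]
tcp_rot: [0.674, 0.739, 0.0, -0.0]
force: [2.2, 0.4, 0.2]
grip_width: 0.0911
gripper_force: 0.0
```

```bash
python3 - <<'E'
from h import *
from bench import ctrl
to(ctrl,(.445,-.35,.2),-45.5)
E
```

```text
shift [-58.7 -26.3  12.5] heading y 5.26 yaw 50.759894682303866 q6 -0.76
```

carry_out:
  rows:
    - {"x": -59,"y": -26,"z": 12,"yaw": 7,"fingers": 91}
    - {"x": -59,"y": -26,"z": 12,"yaw": 14,"fingers": 91}
    - {"x": -59,"y": -26,"z": 12,"yaw": 21,"fingers": 91}
    - {"x": -59,"y": -26,"z": 12,"yaw": 28,"fingers": 91}
    - {"x": -59,"y": -26,"z": 12,"yaw": 35,"fingers": 91}
    - {"x": -59,"y": -26,"z": 12,"yaw": 42,"fingers": 91}
    - {"x": -59,"y": -26,"z": 12,"yaw": 49,"fingers": 91}
    - {"x": -59,"y": -26,"z": 12,"yaw": 51,"fingers": 91}
    - {"x": -59,"y": -26,"z": 12,"yaw": 51,"fingers": 91}
    - {"x": -59,"y": -26,"z": 12,"yaw": 51,"fingers": 91}

```text
t: 3.32
tool_pos: [0.4468, -0.3492, 0.2008]
tcp_rot: [0.925, 0.38, -0.0, -0.0]
force: [0.3, 0.2, 0.5]
grip_width: 0.0913
gripper_force: 0.0
```

```bash
python3 - <<'E'
from h import *
from bench import ctrl
p,d,K,V=snap(ctrl,"wrist","w2.npz");c=cloud(d,K,V)
print(ctrl.read_state()['tool_pos'])
near=(d>0)&(np.hypot(c[...,0]-.436,c[...,1]-.358)<.08)
near=(d>0)&(np.hypot(c[...,0]-.436,c[...,1]+.358)<.08)
for nm,lo,hi in(("boss",.030,.038),("arm",.009,.015),("grip",.074,.085)):
    k=near&(c[...,2]>lo)&(c[...,2]<hi);q=(c[k][:,:2]*1000).astype(np.float32)
    print(nm,k.sum(),np.median(c[k][:,2]),cv2.minAreaRect(q),cv2.minEnclosingCircle(q))
cv2.imwrite("pics/w2.png",p[:,:,::-1])
to(ctrl,(.459,-.336,.022),-45.5)
E
```

```text
[ 0.44679161 -0.34946266  0.20078493]
boss 938 0.03407255758991783 ((444.32904052734375, -353.6086730957031), (78.87461853027344, 29.892688751220703), 44.0751838684082) ((444.2508850097656, -353.031494140625), 41.39472579956055)
arm 949 0.012067675606740321 ((443.79083251953125, -355.454345703125), (82.36784362792969, 28.555023193359375), 44.92877960205078) ((442.99688720703125, -354.7402648925781), 43.19612121582031)
grip 354 0.07948480879950456 ((415.9356384277344, -379.6024475097656), (14.622209548950195, 19.210039138793945), 44.413230895996094) ((414.2414855957031, -381.3950500488281), 10.097928047180176)
shift [ 18.1  -0.9 178.8] heading y -45.31 yaw 0.1903716652350056 q6 0.02
```

View pics/w2.png

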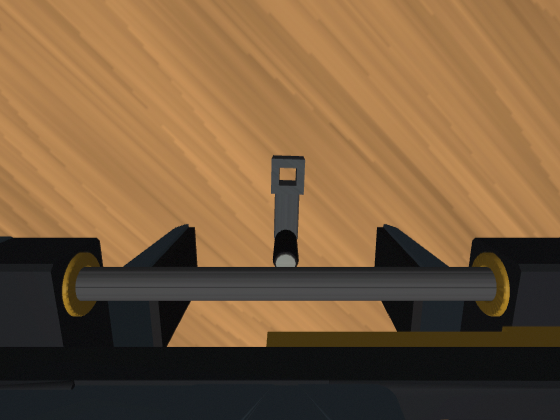

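The crank lies straight along the image columns: hole at (288,175) and grip at (286,262), between the open fingers. I'll refine the boss position.

```bash
python3 - <<'E'
from h import *
from bench import ctrl
p,d,K,V=load("w2.npz");c=cloud(d,K,V)
k=(np.hypot(c[...,0]-.459,c[...,1]+.336)<.028)&(c[...,2]>.031)&(c[...,2]<.038)
cs,h=cv2.findContours(k.astype(np.uint8),cv2.RETR_CCOMP,cv2.CHAIN_APPROX_NONE)
for q,hh in zip(cs,h[0]):
    if len(q)<15: continue
    w=np.array([plane(K,V,x[0],.034)[:2]*1000 for x in q],np.float32);print("hole" if hh[3]>=0 else "outer",len(q),cv2.minAreaRect(w))
to(ctrl,(.459,-.336,.022),-45.5)
E
```

```text
outer 134 ((460.9660949707031, -337.3537902832031), (32.318519592285156, 30.066823959350586), 42.6591796875)
hole 70 ((460.9470520019531, -337.53369140625), (17.279449462890625, 17.21581268310547), 44.69466018676758)
shift [ 18.1  -0.9 178.8] heading y -45.31 yaw 0.1903716652350056 q6 0.02
```

carry_out:
  rows:
    - {"x": 18.5,"y": 1.5,"z": 40,"yaw": 0,"fingers": 60}
    - {"x": 18.5,"y": 1.5,"z": 80,"yaw": 0,"fingers": 60}
    - {"x": 18.5,"y": 1.5,"z": 120,"yaw": 0,"fingers": 60}
    - {"x": 18.5,"y": 1.5,"z": 150,"yaw": 0,"fingers": 60}
    - {"x": 18.5,"y": 1.5,"z": 170,"yaw": 0,"fingers": 60}
    - {"x": 18.5,"y": 1.5,"z": 178,"yaw": 0,"fingers": 60}
    - {"x": 18.5,"y": 1.5,"z": 178,"yaw": 0,"fingers": 45}
    - {"x": 18.5,"y": 1.5,"z": 178,"yaw": 0,"fingers": 20}
    - {"x": 18.5,"y": 1.5,"z": 178,"yaw": 0,"fingers": 20}
    - {"x": 18.5,"y": 1.5,"z": 178,"yaw": 0,"fingers": 20}
  newtons: 50

```text
t: 4.2
tool_pos: [0.4615, -0.3392, 0.0243]
tcp_rot: [0.925, 0.379, 0.0, 0.001]
force: [-1.2, 0.6, -0.0]
grip_width: 0.0359
gripper_force: 0.0
```

carry_out:
  rows:
    - {"x": 0,"y": 0,"z": 0,"yaw": 0,"fingers": 20}
    - {"x": 0,"y": 0,"z": 0,"yaw": 0,"fingers": 20}
    - {"x": 0,"y": 0,"z": 0,"yaw": 0,"fingers": 20}
    - {"x": 0,"y": 0,"z": 0,"yaw": 0,"fingers": 20}
    - {"x": 0,"y": 0,"z": -15,"yaw": 0,"fingers": 20}
    - {"x": 0,"y": 0,"z": -50,"yaw": 0,"fingers": 20}
    - {"x": 0,"y": 0,"z": -90,"yaw": 0,"fingers": 20}
    - {"x": 0,"y": 0,"z": -130,"yaw": 0,"fingers": 20}
    - {"x": 0,"y": 0,"z": -170,"yaw": 0,"fingers": 20}
    - {"x": 0,"y": 0,"z": -210,"yaw": 0,"fingers": 20}

```text
t: 5.03
tool_pos: [0.4603, -0.3381, 0.2353]
tcp_rot: [0.925, 0.379, 0.0, 0.0]
force: [0.8, -0.7, -4.2]
grip_width: 0.0294
gripper_force: 49.9
```

```bash
python3 - <<'E'
from h import *
from bench import ctrl
to(ctrl,(.5765,.1097,.285),8.8);s=ctrl.read_state();print(s['force'],s['ft_torque'],s['grip_width'],s['gripper_force'])
E
```

```text
shift [ 396.8 -237.8  -49.8] heading y -45.48 yaw -54.27858121807631 q6 0.06
[ 0.75716199 -0.73569725 -4.20004959] [-0.11016076 -0.08448975 -0.0166786 ] 0.029432596879717072 49.92403820157051
```

carry_out:
  rows:
    - {"x": 34,"y": -20,"z": -20,"yaw": -3,"fingers": 20}
    - {"x": 68,"y": -41,"z": -50,"yaw": -9,"fingers": 20}
    - {"x": 102,"y": -61,"z": -52,"yaw": -15,"fingers": 20}
    - {"x": 137,"y": -82,"z": -52,"yaw": -21,"fingers": 20}
    - {"x": 171,"y": -102,"z": -52,"yaw": -27,"fingers": 20}
    - {"x": 205,"y": -123,"z": -52,"yaw": -33,"fingers": 20}
    - {"x": 240,"y": -144,"z": -52,"yaw": -39,"fingers": 20}
    - {"x": 275,"y": -165,"z": -52,"yaw": -45,"fingers": 20}
    - {"x": 310,"y": -186,"z": -52,"yaw": -51,"fingers": 20}
    - {"x": 340,"y": -204,"z": -52,"yaw": -54.3,"fingers": 20}

```text
t: 5.87
tool_pos: [0.56, 0.048, 0.2852]
tcp_rot: [0.648, 0.762, 0.0, -0.0]
force: [0.7, 0.2, -3.7]
grip_width: 0.0299
gripper_force: 49.9
```

```bash
python3 - <<'E'
from h import *
from bench import ctrl
to(ctrl,(.5765,.1097,.285),8.8)
E
```

```text
shift [58.2 26.2  0.2] heading y 9.21 yaw 0.4067113289910793 q6 -0.18
```

carry_out:
  rows:
    - {"x": 23,"y": 26,"z": 20,"yaw": 0.4,"fingers": 20}
    - {"x": 23,"y": 26,"z": 20,"yaw": 0.4,"fingers": 20}
    - {"x": 23,"y": 26,"z": 20,"yaw": 0.4,"fingers": 20}
    - {"x": 23,"y": 26,"z": 20,"yaw": 0.4,"fingers": 20}
    - {"x": 23,"y": 26,"z": 20,"yaw": 0.4,"fingers": 20}

```text
t: 6.28
tool_pos: [0.5821, 0.0711, 0.2653]
tcp_rot: [0.654, 0.757, 0.0, 0.0]
force: [0.3, -1.3, -4.8]
grip_width: 0.0297
gripper_force: 49.9
```

```bash
python3 - <<'E'
from h import *
from bench import ctrl
s=ctrl.read_state();p,d,K,V=snap(ctrl,"wrist","w3.npz");c=cloud(d,K,V);s=ctrl.read_state()
T=s['tool_pos'];M=R.from_quat(s['tcp_rot']).as_matrix();print(T)
L=(c-T)@M*1000
m=(d>0)&(np.hypot(c[...,0]-.5765,c[...,1]-.1097)<.02)
for lo,hi in((.2165,.23),(.2175,.23)):
    k=m&(c[...,2]>lo)&(c[...,2]<hi);q=(c[k][:,:2]*1000).astype(np.float32);print("sq",k.sum(),cv2.minAreaRect(q))
k=m&(c[...,2]>.193)&(c[...,2]<.199);print("collar",k.sum(),cv2.minEnclosingCircle((c[k][:,:2]*1000).astype(np.float32)))
# boss top plane in tool frame: z about -12
k=(d>0)&(abs(L[...,0])<25)&(abs(L[...,1])<14)&(L[...,2]<-5)&(L[...,2]>-20)
print("bosstop",k.sum(),np.percentile(L[k],[1,50,99],axis=0).round(1))
A=np.c_[L[k][:,:2],np.ones(k.sum())];print("tilt fit",np.linalg.lstsq(A,L[k][:,2],rcond=None)[0])
kk=k.astype(np.uint8)*255;cv2.imwrite("pics/w3m.png",kk)
cs,h=cv2.findContours(k.astype(np.uint8),cv2.RETR_CCOMP,cv2.CHAIN_APPROX_NONE)
for q,hh in zip(cs,h[0]):
    if len(q)<25: continue
    zz=T[2]+.012
    w=np.array([((plane(K,V,x[0],zz)-T)@M*1000)[:2] for x in q],np.float32);print("hole" if hh[3]>=0 else "outer",len(q),cv2.minAreaRect(w))
u,v=pix(K,V,T+[0,0,.012]).astype(int);print(u,v)
cv2.imwrite("pics/w3.png",cv2.resize(p[:,140:420,::-1],None,fx=1.4,fy=1.4))
to(ctrl,(.5765,.1097,.265),8.8)
E
```

```text
[0.5821731  0.07098772 0.26539851]
sq 606 ((576.682373046875, 109.86646270751953), (13.59078598022461, 13.818657875061035), 8.227700233459473)
sq 541 ((576.6849975585938, 109.9577407836914), (13.558703422546387, 13.652037620544434), 8.158912658691406)
collar 946 ((576.4400634765625, 109.67425537109375), 14.484794616699219)
bosstop 2289 [[-14.9 -13.6 -11.3]
 [ 10.7   0.1  -9.8]
 [ 17.2  13.7  -5.5]]
tilt fit [ 2.03146749e-02  3.02430043e-03 -9.74139467e+00]
outer 148 ((-11.00839614868164, -0.14775466918945312), (27.481430053710938, 5.2807512283325195), 89.96619415283203)
outer 188 ((13.860495567321777, -0.01879119873046875), (27.65480613708496, 11.975634574890137), 89.97022247314453)
286 283
shift [39.1  0.   0.4] heading y 8.35 yaw -0.45199945349193626 q6 -0.13
```

View pics/w3.png

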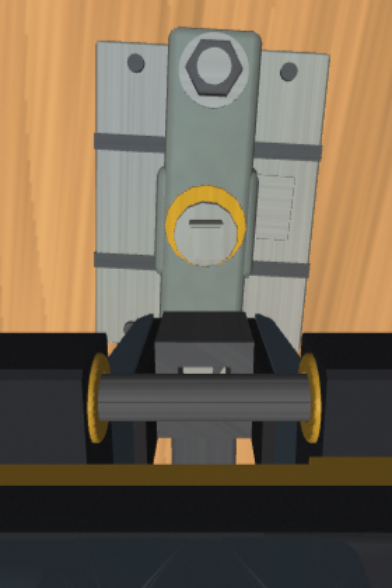

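The picture shows the gripped boss square between the fingers near (205,360), with the spindle square straight ahead at (206,228). The alignment is good. I'll refine the boss's x offset in the hand.

```bash
python3 - <<'E'
from h import *
from bench import ctrl
p,d,K,V=load("w3.npz");s=ctrl.read_state();T=s['tool_pos'];M=R.from_quat(s['tcp_rot']).as_matrix()
c=cloud(d,K,V);L=(c-T)@M*1000
k=(d>0)&(abs(L[...,0])<25)&(abs(L[...,1])<14)&(L[...,2]<-8.8)&(L[...,2]>-11.2)
P=L[k];A=np.c_[P[:,:2],np.ones(len(P))];print("tilt",np.linalg.lstsq(A,P[:,2],rcond=None)[0])
q=P[abs(P[:,1])<6];print(np.histogram(q[:,0],np.arange(-20,22,1)))
# front face lower edge
k=(d>0)&(abs(L[...,1])<10)&(L[...,0]>10)&(L[...,0]<22)&(L[...,2]>-8)&(L[...,2]<30)
F=L[k];print(len(F),np.percentile(F,[2,50,98],axis=0).round(1));print("face x = a+b z",np.polyfit(F[:,2],F[:,0],1))
E
```

```text
tilt [ 8.16363198e-04  2.70189333e-03 -9.90820266e+00]
(array([ 0,  0,  0,  0,  4, 56, 51, 54, 48, 59, 36,  1,  0,  0,  0,  0,  0,
        0,  0,  0,  0,  0,  0,  0,  0,  0,  0,  0,  3, 58, 61, 64, 63, 55,
       65, 64, 64, 11,  0,  0,  0]), array([-20, -19, -18, -17, -16, -15, -14, -13, -12, -11, -10,  -9,  -8,
        -7,  -6,  -5,  -4,  -3,  -2,  -1,   0,   1,   2,   3,   4,   5,
         6,   7,   8,   9,  10,  11,  12,  13,  14,  15,  16,  17,  18,
        19,  20,  21]))
874 [[16.4 -9.6 -7.6]
 [16.8 -0.2  5.6]
 [17.2  9.6 23. ]]
face x = a+b z [-2.83713289e-04  1.68417330e+01]
```

carry_out:
  rows:
    - {"x": 20,"y": 0,"z": 0,"yaw": 0,"fingers": 20}
    - {"x": 38.2,"y": 0,"z": 0,"yaw": 0,"fingers": 20}
    - {"x": 38.2,"y": 0,"z": 0,"yaw": 0,"fingers": 20}
    - {"x": 38.2,"y": 0,"z": 8,"yaw": 0,"fingers": 20}
    - {"x": 38.2,"y": 0,"z": 14,"yaw": 0,"fingers": 20}
    - {"x": 38.2,"y": 0,"z": 18,"yaw": 0,"fingers": 20}
    - {"x": 38.2,"y": 0,"z": 20,"yaw": 0,"fingers": 20}
    - {"x": 38.2,"y": 0,"z": 22,"yaw": 0,"fingers": 20}
    - {"x": 38.2,"y": 0,"z": 24,"yaw": 0,"fingers": 20}
    - {"x": 38.2,"y": 0,"z": 25,"yaw": 0,"fingers": 20}

```text
t: 7.17
tool_pos: [0.5769, 0.1095, 0.2395]
tcp_rot: [0.653, 0.757, -0.0, -0.0]
force: [0.5, 0.4, -3.4]
grip_width: 0.0298
gripper_force: 49.9
```

```bash
python3 - <<'E'
from h import *
from bench import ctrl
to(ctrl,(.5765,.1097,.220),8.3);s=ctrl.read_state();print(s['tool_pos'],s['force'],s['ft_torque'])
E
```

```text
shift [ 0.3 -0.4 19.5] heading y 8.4 yaw 0.10008843028926151 q6 -0.06
[0.57689387 0.10949433 0.23950955] [ 0.47655301  0.40568698 -3.40875166] [0.02310637 0.11230318 0.00850464]
```

carry_out:
  rows:
    - {"x": -0.4,"y": -0.4,"z": 2,"yaw": 0,"fingers": 20}
    - {"x": -0.4,"y": -0.4,"z": 4,"yaw": 0,"fingers": 20}
    - {"x": -0.4,"y": -0.4,"z": 7,"yaw": 0,"fingers": 20}
    - {"x": -0.4,"y": -0.4,"z": 10,"yaw": 0,"fingers": 20}
    - {"x": -0.4,"y": -0.4,"z": 13,"yaw": 0,"fingers": 20}
    - {"x": -0.4,"y": -0.4,"z": 15,"yaw": 0,"fingers": 20}
    - {"x": -0.4,"y": -0.4,"z": 16,"yaw": 0,"fingers": 20}
    - {"x": -0.4,"y": -0.4,"z": 16,"yaw": 0,"fingers": 20}

```text
t: 7.83
tool_pos: [0.5764, 0.1092, 0.2235]
tcp_rot: [0.653, 0.757, -0.0, -0.0]
force: [0.5, -0.0, -4.1]
grip_width: 0.0297
gripper_force: 49.9
```

carry_out:
  rows:
    - {"x": 0,"y": 0,"z": 1,"yaw": 0,"fingers": 20}
    - {"x": 0,"y": 0,"z": 2,"yaw": 0,"fingers": 20}
    - {"x": 0,"y": 0,"z": 2.5,"yaw": 0,"fingers": 20}
    - {"x": 0,"y": 0,"z": 3,"yaw": 0,"fingers": 20}
    - {"x": 0,"y": 0,"z": 3,"yaw": 0,"fingers": 20}

```text
t: 8.25
tool_pos: [0.5765, 0.1092, 0.2207]
tcp_rot: [0.653, 0.757, -0.0, -0.0]
force: [0.0, -0.0, -4.2]
grip_width: 0.0297
gripper_force: 49.9
```

carry_out:
  rows:
    - {"x": 0,"y": 0,"z": 0.4,"yaw": 0,"fingers": 20}
    - {"x": 0,"y": 0,"z": 0.8,"yaw": 0,"fingers": 20}
    - {"x": 0,"y": 0,"z": 1.1,"yaw": 0,"fingers": 20}
    - {"x": 0,"y": 0,"z": 1.1,"yaw": 0,"fingers": 20}

```text
t: 8.58
tool_pos: [0.5766, 0.1092, 0.2201]
tcp_rot: [0.653, 0.757, 0.0, 0.0]
force: [-2.8, -1.1, 3.3]
grip_width: 0.03
gripper_force: 49.9
```

carry_out:
  rows:
    - {"x": 0,"y": 0,"z": -0.6,"yaw": 0,"fingers": 45}
    - {"x": 0,"y": 0,"z": -0.6,"yaw": 0,"fingers": 60}
    - {"x": 0,"y": 0,"z": -0.6,"yaw": 0,"fingers": 60}
    - {"x": 0,"y": 0,"z": -0.6,"yaw": 0,"fingers": 60}
    - {"x": 0,"y": 0,"z": -10,"yaw": 0,"fingers": 60}
    - {"x": 0,"y": 0,"z": -20,"yaw": 0,"fingers": 60}
    - {"x": 0,"y": 0,"z": -25,"yaw": 0,"fingers": 60}
    - {"x": 0,"y": 0,"z": -25,"yaw": 0,"fingers": 60}

```text
t: 9.25
tool_pos: [0.5774, 0.1093, 0.2466]
tcp_rot: [0.653, 0.757, 0.001, 0.001]
force: [-0.2, 0.4, 0.4]
grip_width: 0.06
gripper_force: 0.0
```

```bash
python3 - <<'E'
from h import *
from bench import ctrl
s=ctrl.read_state();T=s['tool_pos'];print(T,s['grip_width'],s['force'],s['ft_torque'])
p,d,K,V=snap(ctrl,"top","t4.npz");c=cloud(d,K,V)
C=np.array([.5765,.1097])
p,d,K,V=snap(ctrl,"scene","s4.npz");c2=cloud(d,K,V)
for c in(c,c2):
    m=(abs(c[...,0]-.585)<.03)&(abs(c[...,1]-.045)<.03)&(c[...,2]>.20)&(c[...,2]<.282)
    print(m.sum(),c[m].mean(0) if m.any() else 0,c[m][:,2].max() if m.any() else 0)
cv2.imwrite("pics/s4.png",cv2.resize(p[170:370,170:400,::-1],None,fx=3,fy=3,interpolation=cv2.INTER_CUBIC))
E
```

```text
[0.57739665 0.1093202  0.24663306] 0.0600134655877076 [-0.19234315  0.38891526  0.35071595] [-0.09943084  0.03789097 -0.01876566]
20 [0.58103175 0.03083834 0.25991603] 0.27212439143703304
104 [0.58931153 0.04321948 0.26422186] 0.27068834617843834
```

View pics/s4.png

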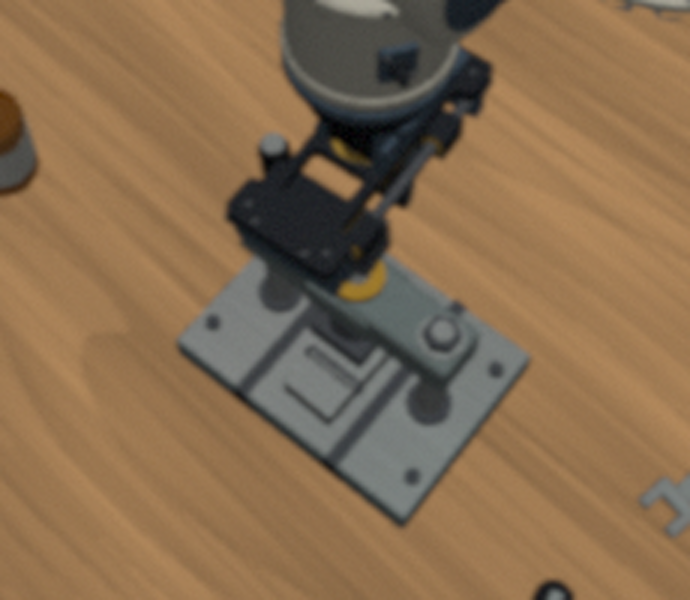

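The crank sits on the spindle with its grip upright at (272,150), clear of the gripper. I'll slide onto the grip and take it.

carry_out:
  rows:
    - {"x": -20,"y": 0,"z": 2,"yaw": 0,"fingers": 60}
    - {"x": -45,"y": 0,"z": 2,"yaw": 0,"fingers": 60}
    - {"x": -60,"y": 0,"z": 2,"yaw": 0,"fingers": 50}
    - {"x": -64.2,"y": 0,"z": 2,"yaw": 0,"fingers": 40}
    - {"x": -64.2,"y": 0,"z": 2,"yaw": 0,"fingers": 30}
    - {"x": -64.2,"y": 0,"z": 2,"yaw": 0,"fingers": 10}
    - {"x": -64.2,"y": 0,"z": 2,"yaw": 0,"fingers": 10}
    - {"x": -64.2,"y": 0,"z": 2,"yaw": 0,"fingers": 10}
    - {"x": -64.2,"y": 0,"z": 2,"yaw": 0,"fingers": 10}
  newtons: 30

```text
t: 10.1
tool_pos: [0.5858, 0.0465, 0.2426]
tcp_rot: [0.653, 0.757, 0.0, -0.0]
force: [0.7, 1.7, 0.1]
grip_width: 0.0212
gripper_force: 30.0
```

```bash
cat >wind.py <<'E'
from h import *
from bench import ctrl
import sys
C=np.array([.5765,.1097]);r=.065
s=ctrl.read_state();M=R.from_quat(s['tcp_rot']).as_matrix();T=s['tool_pos']
v=T[:2]-C;a=np.arctan2(v[1],v[0]);t=np.array([np.sin(a),-np.cos(a)])
print("t",s['t'],"ang",np.degrees(a).round(1),"rad",(np.hypot(*v)*1000).round(1),"z",T[2].round(4),"F",s['force'].round(1),"pull",(-s['force'][:2]@t).round(1),"radial",(s['force'][:2]@v/np.hypot(*v)).round(1),"grip",s['gripper_force'].round(0),s['grip_width'].round(4))
if len(sys.argv)>1:
    st,n=float(sys.argv[1]),int(sys.argv[2])
    for i in range(1,n+1):
        b=a-np.radians(st*i);P=np.r_[C+r*np.array([np.cos(b),np.sin(b)]),T[2]-8e-3*st*i/360]
        print((M.T@(P-T)*1000).round(1).tolist())
E
python3 wind.py 10 10
```

```text
Traceback (most recent call last):
  File "wind.py", line 7, in <module>
    print("t",s['t'],"ang",np.degrees(a).round(1),"rad",(np.hypot(*v)*1000).round(1),"z",T[2].round(4),"F",s['force'].round(1),"pull",(-s['force'][:2]@t).round(1),"radial",(s['force'][:2]@v/np.hypot(*v)).round(1),"grip",s['gripper_force'].round(0),s['grip_width'].round(4))
                                                                                                                                                                                                                            ^^^^^^^^^^^^^^^^^^^^^^^^
AttributeError: 'float' object has no attribute 'round'
```

```bash
sed -i "s/s\['gripper_force'\].round(0),s\['grip_width'\].round(4)/round(s['gripper_force']),round(s['grip_width'],4)/" wind.py; python3 wind.py 10 10
```

```text
t 10.1 ang -81.7 rad 63.9 z 0.2426 F [0.7 1.7 0.1] pull 0.9 radial -1.6 grip 30 0.0212
[-0.1, -11.3, 0.2]
[2.8, -22.2, 0.4]
[7.6, -32.5, 0.7]
[14.2, -41.8, 0.9]
[22.2, -49.7, 1.1]
[31.5, -56.2, 1.3]
[41.8, -61.0, 1.6]
[52.7, -63.9, 1.8]
[64.0, -64.9, 2.0]
[75.3, -63.9, 2.2]
```

carry_out:
  rows:
    - {"x": 0,"y": -5,"z": 0.1,"yaw": 0,"fingers": 10}
    - {"x": 0.5,"y": -13,"z": 0.2,"yaw": 0,"fingers": 10}
    - {"x": 2.8,"y": -22.2,"z": 0.4,"yaw": 0,"fingers": 10}
    - {"x": 7.6,"y": -32.5,"z": 0.7,"yaw": 0,"fingers": 10}
    - {"x": 14.2,"y": -41.8,"z": 0.9,"yaw": 0,"fingers": 10}
    - {"x": 22.2,"y": -49.7,"z": 1.1,"yaw": 0,"fingers": 10}
    - {"x": 31.5,"y": -56.2,"z": 1.3,"yaw": 0,"fingers": 10}
    - {"x": 41.8,"y": -61,"z": 1.6,"yaw": 0,"fingers": 10}
    - {"x": 52.7,"y": -63.9,"z": 1.8,"yaw": 0,"fingers": 10}
    - {"x": 52.7,"y": -63.9,"z": 1.8,"yaw": 0,"fingers": 10}

```text
t: 10.93
tool_pos: [0.5146, 0.0891, 0.2426]
tcp_rot: [0.653, 0.757, 0.0, 0.001]
force: [-7.6, -7.8, 24.1]
grip_width: 0.0221
gripper_force: 30.3
```

```bash
python3 wind.py 10 10
```

```text
t 10.9333 ang -161.6 rad 65.3 z 0.2426 F [-7.6 -7.8 24.1] pull 5.0 radial 9.7 grip 30 0.0221
[11.3, -0.7, 0.2]
[22.6, 0.3, 0.4]
[33.6, 3.2, 0.6]
[43.8, 8.0, 0.8]
[53.1, 14.5, 1.1]
[61.1, 22.6, 1.3]
[67.6, 31.9, 1.5]
[72.4, 42.1, 1.8]
[75.3, 53.1, 2.0]
[76.2, 64.4, 2.3]
```

```bash
python3 - <<'E'
from h import *
from bench import ctrl
s=ctrl.read_state();print(s['force'].round(1),s['ft_torque'].round(2))
p,d,K,V=snap(ctrl,"wrist","w5.npz");c=cloud(d,K,V)
cv2.imwrite("pics/w5.png",p[:,:,::-1])
L=np.hypot(c[...,0]-.5765,c[...,1]-.1097)
m=(d>0)&(L<.03)
h,e=np.histogram(c[m][:,2],np.arange(.17,.29,.002));print([(round(a,3),int(b)) for a,b in zip(e,h) if b>5])
k=m&(c[...,2]>.224)&(c[...,2]<.238)
P=c[k];A=np.c_[P[:,:2]-[.5765,.1097],np.ones(len(P))];print(k.sum(),"boss plane",np.linalg.lstsq(A,P[:,2],rcond=None)[0],cv2.minAreaRect((P[:,:2]*1000).astype(np.float32)))
E
```

```text
[-7.6 -7.8 24.1] [-1.4   0.28 -0.14]
[(np.float64(0.182), 6), (np.float64(0.184), 17), (np.float64(0.186), 12), (np.float64(0.188), 9), (np.float64(0.194), 12), (np.float64(0.196), 64), (np.float64(0.198), 99), (np.float64(0.2), 93), (np.float64(0.202), 89), (np.float64(0.204), 356), (np.float64(0.206), 424), (np.float64(0.208), 97), (np.float64(0.21), 93), (np.float64(0.212), 92), (np.float64(0.214), 119), (np.float64(0.216), 147), (np.float64(0.218), 317), (np.float64(0.22), 122), (np.float64(0.222), 129), (np.float64(0.224), 118), (np.float64(0.226), 153), (np.float64(0.228), 838), (np.float64(0.23), 820), (np.float64(0.232), 12)]
1941 boss plane [ 0.05260251 -0.00816365  0.22955713] ((575.0325317382812, 109.86463928222656), (32.38325881958008, 27.647523880004883), 21.359352111816406)
```

View pics/w5.png

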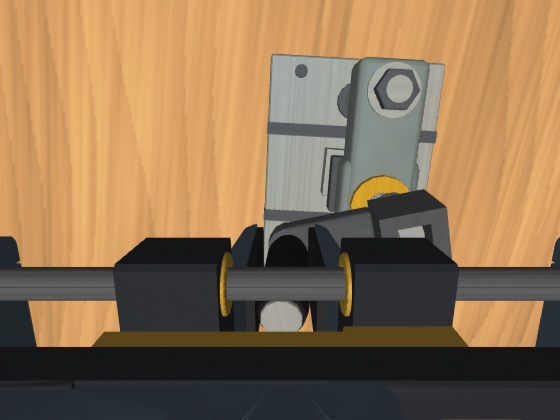

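The wrist view shows the right finger's carriage block (345–455, 240–330) close to or over the boss (370–450, 195–260), and the crank is tilted slightly. I'll check how high the carriage block sits.

```bash
python3 - <<'E'
from h import *
from bench import ctrl
p,d,K,V=load("w5.npz");c=cloud(d,K,V);s=ctrl.read_state();T=s['tool_pos'];M=R.from_quat(s['tcp_rot']).as_matrix();L=(c-T)@M*1000
for v,u in((245,150),(262,150),(262,200),(264,400),(245,360),(285,400),(325,400),(300,180),(230,400),(250,425),(285,285),(315,282),(260,285),(250,253),(235,253),(230,320),(250,320)):
    print((u,v),d[v,u].round(3),L[v,u].round(0))
E
```

```text
(150, 245) 0.086 [ 39. -33. -71.]
(150, 262) 0.076 [ 38. -30. -81.]
(200, 262) 0.075 [ 39. -19. -81.]
(400, 264) 0.076 [ 38.  24. -81.]
(360, 245) 0.087 [ 38.  18. -69.]
(400, 285) 0.074 [ 34.  23. -84.]
(400, 325) 0.076 [ 25.  24. -84.]
(180, 300) 0.075 [ 31. -23. -83.]
(400, 230) 0.184 [13. 59. 24.]
(425, 250) 0.082 [ 39.  31. -75.]
(285, 285) 0.081 [ 31.  -1. -77.]
(282, 315) 0.136 [ -5.  -2. -29.]
(285, 260) 0.162 [ 6. -1. -0.]
(253, 250) 0.146 [ 16. -14. -14.]
(253, 235) 0.16 [ 18. -15.   1.]
(320, 230) 0.167 [18. 16.  8.]
(320, 250) 0.145 [ 17.  13. -15.]
```

carry_out:
  rows:
    - {"x": 0,"y": 0,"z": -2,"yaw": 0,"fingers": 10}
    - {"x": 0,"y": 0,"z": -2,"yaw": 0,"fingers": 10}
    - {"x": 0,"y": 0,"z": -2,"yaw": 0,"fingers": 34}
    - {"x": 0,"y": 0,"z": -2,"yaw": 0,"fingers": 34}
    - {"x": 0,"y": 0,"z": -2,"yaw": 0,"fingers": 34}

```text
t: 11.4
tool_pos: [0.5146, 0.0886, 0.2428]
tcp_rot: [0.653, 0.757, -0.0, -0.0]
force: [0.4, 0.1, -0.3]
grip_width: 0.0337
gripper_force: 0.0
```

```bash
cat >boss.py <<'E'
from h import *
from bench import ctrl
s=ctrl.read_state();print(s['tool_pos'].round(4),s['force'].round(1),s['ft_torque'].round(2),s['grip_width'])
p,d,K,V=snap(ctrl,"wrist","wb.npz");c=cloud(d,K,V);C=np.array([.5765,.1097])
m=(d>0)&(np.hypot(c[...,0]-C[0],c[...,1]-C[1])<.024)
for lo,hi,n in((.20,.24,"boss"),):
    k=m&(c[...,2]>lo)&(c[...,2]<hi);P=c[k];z0=np.median(P[P[:,2]>P[:,2].max()-.006][:,2])
    for w in(.003,.0015,.001,.001):
        P1=P[abs(P[:,2]-(z0 if np.isscalar(z0) else 0)-(0 if np.isscalar(z0) else np.c_[P[:,:2]-C,np.ones(len(P))]@z0))<w]
        z0=np.linalg.lstsq(np.c_[P1[:,:2]-C,np.ones(len(P1))],P1[:,2],rcond=None)[0]
    print("boss plane",len(P1),z0.round(4))
k=m&(np.hypot(c[...,0]-C[0],c[...,1]-C[1])<.007)&(c[...,2]<z0[2]-.004);print("sq top",k.sum(),np.percentile(c[k][:,2],[50,90,99]).round(4) if k.any() else 0)
T=s['tool_pos'];k=(d>0)&(np.hypot(c[...,0]-T[0],c[...,1]-T[1])<.014)&(c[...,2]>T[2]+.02)&(c[...,2]<T[2]+.045)
if k.any(): print("grip top",k.sum(),np.percentile(c[k][:,2],[10,50,90]).round(4),c[k].mean(0).round(4))
E
python3 boss.py
```

```text
[0.5146 0.0886 0.2428] [ 0.4  0.1 -0.3] [-0.05  0.02 -0.04] 0.03369000668182186
boss plane 1299 [0.032  0.0469 0.2293]
sq top 303 [0.2185 0.2194 0.2227]
grip top 1460 [0.2686 0.2717 0.2727] [0.5146 0.0829 0.2711]
```

carry_out:
  rows:
    - {"x": 0,"y": 0,"z": 0,"yaw": 0,"fingers": 10}
    - {"x": 0,"y": 0,"z": 0,"yaw": 0,"fingers": 10}
    - {"x": 0,"y": 0,"z": 0,"yaw": 0,"fingers": 10}
    - {"x": 0,"y": 0,"z": -1,"yaw": 0,"fingers": 10}
    - {"x": 0,"y": 0,"z": -2,"yaw": 0,"fingers": 10}
    - {"x": 0,"y": 0,"z": -2,"yaw": 0,"fingers": 10}
  newtons: 25

```text
t: 11.95
tool_pos: [0.5159, 0.0887, 0.245]
tcp_rot: [0.653, 0.757, 0.001, 0.0]
force: [7.5, 2.8, -4.5]
grip_width: 0.0213
gripper_force: 25.0
```

```bash
python3 boss.py; python3 wind.py 10 10
```

```text
[0.5159 0.0887 0.245 ] [ 7.5  2.8 -4.5] [ 0.2  -1.22  0.03] 0.021339116043829185
boss plane 1521 [-0.0028  0.0446  0.2293]
sq top 312 [0.2185 0.2193 0.2197]
grip top 2122 [0.2712 0.2744 0.2819] [0.5169 0.0846 0.2756]
t 12.0 ang -160.9 rad 64.2 z 0.2449 F [ 7.7  1.9 -4.7] pull 0.7 radial -7.9 grip 25 0.0215
[11.1, -1.9, 0.2]
[22.4, -1.1, 0.4]
[33.4, 1.7, 0.7]
[43.7, 6.4, 0.9]
[53.1, 12.8, 1.1]
[61.2, 20.7, 1.4]
[67.8, 29.9, 1.6]
[72.7, 40.1, 1.9]
[75.8, 51.0, 2.1]
[76.9, 62.3, 2.3]
```

```bash
sed -i 's/r=.065$/r=.0640/' wind.py; python3 wind.py 10 10
```

```text
t 12.0 ang -160.9 rad 64.2 z 0.2449 F [ 7.7  1.9 -4.7] pull 0.7 radial -7.9 grip 25 0.0215
[11.1, -0.9, 0.2]
[22.3, -0.1, 0.4]
[33.1, 2.7, 0.7]
[43.2, 7.3, 0.9]
[52.4, 13.6, 1.1]
[60.4, 21.3, 1.4]
[66.9, 30.4, 1.6]
[71.8, 40.5, 1.9]
[74.8, 51.2, 2.1]
[75.9, 62.3, 2.3]
```

carry_out:
  rows:
    - {"x": 6,"y": -0.5,"z": 0.1,"yaw": 0,"fingers": 10}
    - {"x": 14,"y": -0.6,"z": 0.3,"yaw": 0,"fingers": 10}
    - {"x": 22.3,"y": -0.1,"z": 0.4,"yaw": 0,"fingers": 10}
    - {"x": 33.1,"y": 2.7,"z": 0.7,"yaw": 0,"fingers": 10}
    - {"x": 43.2,"y": 7.3,"z": 0.9,"yaw": 0,"fingers": 10}
    - {"x": 52.4,"y": 13.6,"z": 1.1,"yaw": 0,"fingers": 10}
    - {"x": 60.4,"y": 21.3,"z": 1.4,"yaw": 0,"fingers": 10}
    - {"x": 66.9,"y": 30.4,"z": 1.6,"yaw": 0,"fingers": 10}
    - {"x": 71.8,"y": 40.5,"z": 1.9,"yaw": 0,"fingers": 10}
    - {"x": 71.8,"y": 40.5,"z": 1.9,"yaw": 0,"fingers": 10}

```text
t: 12.83
tool_pos: [0.5433, 0.169, 0.2433]
tcp_rot: [0.653, 0.757, 0.001, -0.003]
force: [-18.5, 24.5, 19.5]
grip_width: 0.0218
gripper_force: 25.0
```

```bash
python3 boss.py; python3 wind.py 10 10
```

```text
[0.5433 0.169  0.2433] [-18.5  24.5  19.5] [ 3.78  3.15 -0.05] 0.021846401372641797
boss plane 68 [ 0.228  -0.1798  0.2107]
sq top 0 0
grip top 2016 [0.2708 0.2736 0.2803] [0.5439 0.1654 0.2748]
t 12.8833 ang 119.7 rad 67.9 z 0.2434 F [-17.6  23.8  17.4] pull 3.5 radial 29.4 grip 25 0.0215
[-0.6, 12.1, 0.2]
[0.6, 23.2, 0.4]
[-0.1, 34.4, 0.6]
[-2.7, 45.2, 0.7]
[-7.2, 55.4, 0.9]
[-13.4, 64.7, 1.1]
[-21.2, 72.7, 1.2]
[-30.2, 79.3, 1.4]
[-40.2, 84.3, 1.6]
[-50.9, 87.4, 1.7]
```

```bash
python3 - <<'E'
from h import *
from bench import ctrl
a=snap(ctrl,"scene","s6.npz");b=snap(ctrl,"wrist","w6.npz")
A=cv2.resize(a[0][190:330,210:350],(600,600),interpolation=cv2.INTER_CUBIC)[:,100:500]
B=cv2.resize(b[0][:,140:420],(400,600))
cv2.imwrite("pics/c6.png",np.hstack([A,B])[:,:,::-1])
p,d,K,V=a;c=cloud(d,K,V)
m=(d>0)&(np.hypot(c[...,0]-.5765,c[...,1]-.1097)<.1)&(c[...,2]>.16)
h,e=np.histogram(c[m][:,2],np.arange(.16,.3,.004));print([(round(float(x),3),int(y)) for x,y in zip(e,h) if y>3])
E
```

```text
[(0.16, 78), (0.164, 158), (0.168, 22), (0.18, 6), (0.184, 5), (0.192, 10), (0.196, 6), (0.2, 9), (0.204, 5), (0.208, 5), (0.212, 5), (0.216, 4), (0.22, 9), (0.224, 42), (0.268, 5), (0.276, 5), (0.28, 4)]
```

View pics/c6.png

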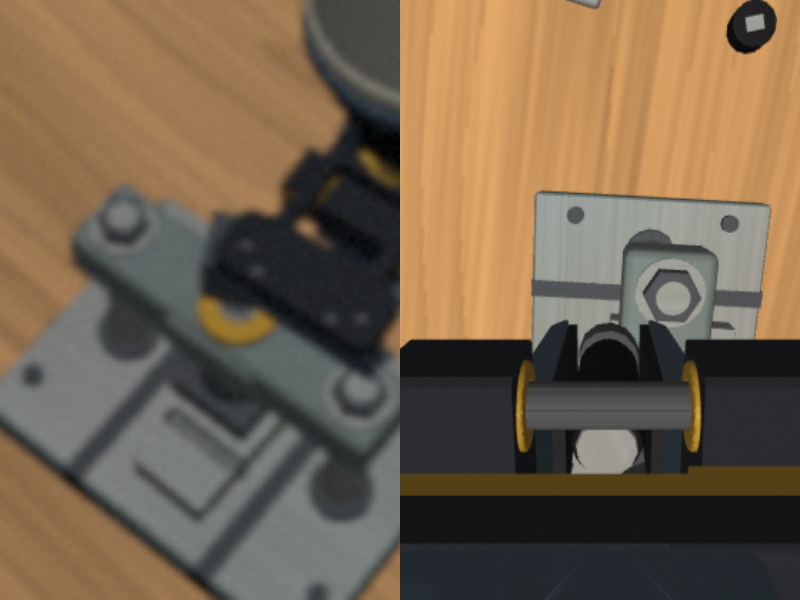

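Left: the arm is over the clamp with the crank on the spindle, and the yellow collar and coupon look undisturbed. Right: the fingers are around the upright grip at (608,400). The forces come from constrained tilt, so I'll relax radially and lift slightly.

carry_out:
  rows:
    - {"x": 1.6,"y": -0.6,"z": -1,"yaw": 0,"fingers": 10}
    - {"x": 3.2,"y": -1.2,"z": -2,"yaw": 0,"fingers": 10}
    - {"x": 3.2,"y": -1.2,"z": -2,"yaw": 0,"fingers": 10}

```text
t: 13.23
tool_pos: [0.5417, 0.1687, 0.2444]
tcp_rot: [0.653, 0.757, -0.001, -0.001]
force: [-4.9, 4.4, -3.6]
grip_width: 0.0214
gripper_force: 25.0
```

```bash
python3 wind.py; python3 -c "
from bench import ctrl
s=ctrl.read_state();print(s['tool_pos'],s['ft_torque'])"
```

```text
t 13.2333 ang 120.5 rad 68.5 z 0.2444 F [-4.9  4.4 -3.6] pull 1.9 radial 6.3 grip 25 0.0214
[0.54174636 0.16874154 0.24435669] [ 0.87498375  1.05173184 -0.02223363]
```

carry_out:
  rows:
    - {"x": 0,"y": 0,"z": 0,"yaw": 0,"fingers": 45}
    - {"x": 0,"y": 0,"z": 0,"yaw": 0,"fingers": 45}
    - {"x": 0,"y": 0,"z": -20,"yaw": 0,"fingers": 45}
    - {"x": 0,"y": 0,"z": -60,"yaw": 0,"fingers": 45}
    - {"x": 0,"y": 0,"z": -65,"yaw": 0,"fingers": 45}
    - {"x": -40,"y": 10,"z": -65,"yaw": 0,"fingers": 45}
    - {"x": -80,"y": 24,"z": -65,"yaw": 0,"fingers": 45}
    - {"x": -95,"y": 24,"z": -65,"yaw": 0,"fingers": 45}
    - {"x": -95,"y": 24,"z": -65,"yaw": 0,"fingers": 45}

```text
t: 13.98
tool_pos: [0.5821, 0.0744, 0.3102]
tcp_rot: [0.655, 0.756, 0.0, 0.001]
force: [0.5, -0.7, -0.2]
grip_width: 0.0449
gripper_force: 0.0
```

```bash
cat >look.py <<'E'
from h import *
from bench import ctrl
import sys
s=ctrl.read_state();print(s['t'],s['tool_pos'].round(4),s['force'].round(1))
p,d,K,V=snap(ctrl,"wrist","wl.npz");c=cloud(d,K,V);C=np.array([.5765,.1097])
m=(d>0)&(np.hypot(c[...,0]-C[0],c[...,1]-C[1])<.09)&(c[...,2]<.3)
h,e=np.histogram(c[m][:,2],np.arange(.17,.29,.002));print([(round(float(x),3),int(y)) for x,y in zip(e,h) if y>80])
def fit(k,nm):
    P=c[k]
    if len(P)<30: print(nm,"few");return
    for _ in range(8):
        o=P[:,:2].mean(0);A=np.c_[P[:,:2]-o,np.ones(len(P))];z=np.linalg.lstsq(A,P[:,2],rcond=None)[0];r=abs(P[:,2]-A@z)
        g=r<max(.0007,2*np.median(r));P=P[g]
    q=(P[:,:2]*1000).astype(np.float32);print(nm,len(P),"z",z[2].round(4),"slope",z[:2].round(3),"rect",cv2.minAreaRect(q),"circ",cv2.minEnclosingCircle(q))
R_=np.hypot(c[...,0]-C[0],c[...,1]-C[1])
fit(m&(R_<.024)&(c[...,2]>.222)&(c[...,2]<.24)if len(sys.argv)<2 else m&(R_<.024)&(c[...,2]>float(sys.argv[1]))&(c[...,2]<float(sys.argv[1])+.01),"boss")
zt=c[m&(R_>.045)][:,2].max();fit(m&(R_>.045)&(c[...,2]>zt-.006),"griptop")
k=m&(R_<.006);print("sq top",np.percentile(c[k][:,2],[10,50,90]).round(4))
E
python3 look.py
```

```text
13.9833 [0.5821 0.0744 0.3102] [ 0.5 -0.7 -0.2]
[(0.202, 653), (0.204, 1413), (0.214, 133), (0.216, 289), (0.224, 154), (0.226, 1395), (0.228, 128), (0.264, 103), (0.266, 106), (0.268, 263), (0.27, 480), (0.272, 467)]
boss 1096 z 0.227 slope [ 0.008 -0.012] rect ((576.2640991210938, 109.91386413574219), (29.984472274780273, 32.05321502685547), 34.0697135925293) circ ((576.373779296875, 109.68617248535156), 21.526880264282227)
griptop few
sq top [0.216  0.2168 0.2177]
```

```bash
python3 - <<'E'
from h import *
from bench import ctrl
a=np.radians(124.07);to(ctrl,(.5764+.065*np.cos(a),.1098+.065*np.sin(a),.2415))
E
```

```text
shift [ 92.6 -28.5  68.5] heading y 8.25 yaw None q6 -0.12
```

carry_out:
  rows:
    - {"x": 40,"y": -12,"z": 0,"yaw": 0,"fingers": 45}
    - {"x": 78,"y": -24,"z": 0,"yaw": 0,"fingers": 45}
    - {"x": 92.6,"y": -28.5,"z": 0,"yaw": 0,"fingers": 45}
    - {"x": 92.6,"y": -28.5,"z": 15,"yaw": 0,"fingers": 45}
    - {"x": 92.6,"y": -28.5,"z": 45,"yaw": 0,"fingers": 45}
    - {"x": 92.6,"y": -28.5,"z": 68,"yaw": 0,"fingers": 45}
    - {"x": 92.6,"y": -28.5,"z": 68,"yaw": 0,"fingers": 10}
    - {"x": 92.6,"y": -28.5,"z": 68,"yaw": 0,"fingers": 10}
    - {"x": 92.6,"y": -28.5,"z": 68,"yaw": 0,"fingers": 10}
    - {"x": 92.6,"y": -28.5,"z": 68,"yaw": 0,"fingers": 10}
  newtons: 40

```text
t: 14.87
tool_pos: [0.5397, 0.1657, 0.2437]
tcp_rot: [0.653, 0.757, 0.001, 0.001]
force: [-0.2, -1.3, 0.1]
grip_width: 0.0215
gripper_force: 40.0
```

```bash
sed -i 's/r=.0640$/r=.065/;s/C=np.array(\[.5765,.1097\]);r/C=np.array([.5764,.1098]);r/' wind.py; python3 wind.py 10 10
```

```text
t 14.8667 ang 123.3 rad 66.9 z 0.2437 F [-0.2 -1.3  0.1] pull 0.9 radial -1.0 grip 40 0.0215
[2.1, 11.5, 0.3]
[4.1, 22.6, 0.5]
[4.0, 33.9, 0.8]
[2.0, 45.1, 1.0]
[-1.9, 55.7, 1.3]
[-7.5, 65.5, 1.5]
[-14.9, 74.2, 1.8]
[-23.6, 81.5, 2.0]
[-33.4, 87.1, 2.2]
[-44.0, 90.9, 2.5]
```

```bash
cat >rel.py <<'E'
from h import *
from bench import ctrl
import sys
# rel.py commanded_crank_angle step n : tool shifts along the grip circle
a,st,n=float(sys.argv[1]),float(sys.argv[2]),int(sys.argv[3])
s=ctrl.read_state();M=R.from_quat(s['tcp_rot']).as_matrix();f=lambda b:65*np.array([np.cos(np.radians(b)),np.sin(np.radians(b))])
t=np.array([np.sin(np.radians(a)),-np.cos(np.radians(a))]);F=s['force']
print("t",round(s['t'],2),"T",s['tool_pos'].round(4),"T-grip",((s['tool_pos'][:2]*1000-[576.4,109.8]-f(a))@M[:2,:2]).round(1),"Fz",F[2].round(1),"pull",(-F[:2]@t).round(1),"rad",(F[:2]@f(a)/65).round(1),"Ftool",(F@M).round(1))
for i in range(1,n+1): print((M.T@np.r_[f(a-st*i)-f(a),-8*st*i/360]).round(1).tolist())
E
python3 rel.py 124 10 10
```

```text
t 14.87 T [0.5397 0.1657 0.2437] T-grip [ 2.1 -0.1] Fz 0.1 pull 0.9 rad -1.0 Ftool [-1.3 -0.4 -0.1]
[4.0, 10.6, 0.3]
[6.1, 21.7, 0.5]
[6.2, 33.1, 0.8]
[4.3, 44.2, 1.0]
[0.6, 54.9, 1.3]
[-5.0, 64.8, 1.5]
[-12.2, 73.6, 1.8]
[-20.8, 80.9, 2.0]
[-30.6, 86.7, 2.2]
[-41.2, 90.7, 2.5]
```

carry_out:
  rows:
    - {"x": 2,"y": 5,"z": 0.1,"yaw": 0,"fingers": 10}
    - {"x": 4.5,"y": 13,"z": 0.3,"yaw": 0,"fingers": 10}
    - {"x": 6.1,"y": 21.7,"z": 0.5,"yaw": 0,"fingers": 10}
    - {"x": 6.2,"y": 33.1,"z": 0.8,"yaw": 0,"fingers": 10}
    - {"x": 4.3,"y": 44.2,"z": 1.0,"yaw": 0,"fingers": 10}
    - {"x": 0.6,"y": 54.9,"z": 1.3,"yaw": 0,"fingers": 10}
    - {"x": -5.0,"y": 64.8,"z": 1.5,"yaw": 0,"fingers": 10}
    - {"x": -12.2,"y": 73.6,"z": 1.8,"yaw": 0,"fingers": 10}
    - {"x": -20.8,"y": 80.9,"z": 2.0,"yaw": 0,"fingers": 10}
    - {"x": -30.6,"y": 86.7,"z": 2.2,"yaw": 0,"fingers": 10}

```text
t: 15.7
tool_pos: [0.6305, 0.1487, 0.2417]
tcp_rot: [0.653, 0.757, 0.002, 0.001]
force: [-4.1, 4.4, 13.0]
grip_width: 0.0213
gripper_force: 40.1
```

```bash
python3 rel.py 34 10 10
```

```text
t 15.7 T [0.6305 0.1487 0.2417] T-grip [2.5 0.6] Fz 13.0 pull 5.9 rad -0.9 Ftool [  5.   -3.3 -13. ]
[-10.6, 4.0, 0.2]
[-21.7, 6.1, 0.4]
[-33.1, 6.2, 0.6]
[-44.3, 4.3, 0.8]
[-54.9, 0.5, 1.0]
[-64.8, -5.0, 1.2]
[-73.6, -12.2, 1.4]
[-80.9, -20.8, 1.6]
[-86.7, -30.6, 1.8]
[-90.7, -41.2, 2.0]
```

carry_out:
  rows:
    - {"x": -10.6,"y": 4.0,"z": -0.8,"yaw": 0,"fingers": 10}
    - {"x": -21.7,"y": 6.1,"z": -0.6,"yaw": 0,"fingers": 10}
    - {"x": -33.1,"y": 6.2,"z": -0.4,"yaw": 0,"fingers": 10}
    - {"x": -44.2,"y": 4.3,"z": -0.2,"yaw": 0,"fingers": 10}
    - {"x": -54.9,"y": 0.6,"z": 0,"yaw": 0,"fingers": 10}
    - {"x": -64.8,"y": -5,"z": 0.2,"yaw": 0,"fingers": 10}
    - {"x": -73.6,"y": -12.2,"z": 0.5,"yaw": 0,"fingers": 10}
    - {"x": -80.9,"y": -20.8,"z": 0.8,"yaw": 0,"fingers": 10}
    - {"x": -86.7,"y": -30.6,"z": 1,"yaw": 0,"fingers": 10}

```text
t: 16.45
tool_pos: [0.6132, 0.0576, 0.2404]
tcp_rot: [0.653, 0.757, 0.002, 0.001]
force: [2.7, 4.4, 5.2]
grip_width: 0.0213
gripper_force: 40.0
```

```bash
python3 rel.py -56 10 9
```

```text
t 16.45 T [0.6132 0.0576 0.2404] T-grip [1.6 0.6] Fz 5.2 pull 4.7 rad -2.2 Ftool [ 4.   3.3 -5.2]
[-4.0, -10.6, 0.2]
[-6.1, -21.7, 0.3]
[-6.2, -33.1, 0.5]
[-4.3, -44.3, 0.7]
[-0.6, -54.9, 0.9]
[5.0, -64.8, 1.0]
[12.2, -73.6, 1.2]
[20.8, -80.9, 1.4]
[30.5, -86.7, 1.6]
```

Smooth, so I'll keep going in 90° steps.

carry_out:
  rows:
    - {"x": -4.0,"y": -10.6,"z": 0.2,"yaw": 0,"fingers": 10}
    - {"x": -6.1,"y": -21.7,"z": 0.4,"yaw": 0,"fingers": 10}
    - {"x": -6.2,"y": -33.1,"z": 0.6,"yaw": 0,"fingers": 10}
    - {"x": -4.3,"y": -44.2,"z": 0.8,"yaw": 0,"fingers": 10}
    - {"x": -0.6,"y": -54.9,"z": 1.0,"yaw": 0,"fingers": 10}
    - {"x": 5,"y": -64.8,"z": 1.2,"yaw": 0,"fingers": 10}
    - {"x": 12.2,"y": -73.6,"z": 1.5,"yaw": 0,"fingers": 10}
    - {"x": 20.8,"y": -80.9,"z": 1.7,"yaw": 0,"fingers": 10}
    - {"x": 30.6,"y": -86.7,"z": 2,"yaw": 0,"fingers": 10}

```text
t: 17.2
tool_pos: [0.5227, 0.0751, 0.2383]
tcp_rot: [0.654, 0.757, 0.001, 0.002]
force: [6.2, -2.7, 0.9]
grip_width: 0.0213
gripper_force: 40.0
```

```bash
python3 rel.py -146 10 1
```

```text
t 17.2 T [0.5227 0.0751 0.2383] T-grip [1.6 0.4] Fz 0.9 pull 5.7 rad -3.6 Ftool [-3.6  5.8 -0.8]
[10.6, -4.0, 0.2]
```

carry_out:
  rows:
    - {"x": 10.6,"y": -4.0,"z": 0.2,"yaw": 0,"fingers": 10}
    - {"x": 21.7,"y": -6.1,"z": 0.4,"yaw": 0,"fingers": 10}
    - {"x": 33.1,"y": -6.2,"z": 0.6,"yaw": 0,"fingers": 10}
    - {"x": 44.2,"y": -4.3,"z": 0.8,"yaw": 0,"fingers": 10}
    - {"x": 54.9,"y": -0.6,"z": 1.0,"yaw": 0,"fingers": 10}
    - {"x": 64.8,"y": 5,"z": 1.2,"yaw": 0,"fingers": 10}
    - {"x": 73.6,"y": 12.2,"z": 1.5,"yaw": 0,"fingers": 10}
    - {"x": 80.9,"y": 20.8,"z": 1.7,"yaw": 0,"fingers": 10}
    - {"x": 86.7,"y": 30.6,"z": 2,"yaw": 0,"fingers": 10}

```text
t: 17.95
tool_pos: [0.5394, 0.1656, 0.2357]
tcp_rot: [0.653, 0.757, -0.0, 0.001]
force: [-1.9, -6.4, 1.5]
grip_width: 0.0214
gripper_force: 40.0
```

```bash
python3 rel.py 124 10 1
```

```text
t 17.95 T [0.5394 0.1656 0.2357] T-grip [ 2.  -0.3] Fz 1.5 pull 5.1 rad -4.2 Ftool [-6.  -2.8 -1.5]
[4.0, 10.6, 0.2]
```

carry_out:
  rows:
    - {"x": 4,"y": 10.6,"z": 0.2,"yaw": 0,"fingers": 10}
    - {"x": 6.1,"y": 21.7,"z": 0.4,"yaw": 0,"fingers": 10}
    - {"x": 6.2,"y": 33.1,"z": 0.6,"yaw": 0,"fingers": 10}
    - {"x": 4.3,"y": 44.2,"z": 0.8,"yaw": 0,"fingers": 10}
    - {"x": 0.6,"y": 54.9,"z": 1.0,"yaw": 0,"fingers": 10}
    - {"x": -5.0,"y": 64.8,"z": 1.2,"yaw": 0,"fingers": 10}
    - {"x": -12.2,"y": 73.6,"z": 1.5,"yaw": 0,"fingers": 10}
    - {"x": -20.8,"y": 80.9,"z": 1.7,"yaw": 0,"fingers": 10}
    - {"x": -30.6,"y": 86.7,"z": 2,"yaw": 0,"fingers": 10}

```text
t: 18.7
tool_pos: [0.6303, 0.1487, 0.2341]
tcp_rot: [0.653, 0.757, 0.001, 0.0]
force: [-3.3, 4.5, 6.6]
grip_width: 0.0214
gripper_force: 40.0
```

carry_out:
  rows:
    - {"x": -10.6,"y": 4.0,"z": 0.2,"yaw": 0,"fingers": 10}
    - {"x": -21.7,"y": 6.1,"z": 0.4,"yaw": 0,"fingers": 10}
    - {"x": -33.1,"y": 6.2,"z": 0.6,"yaw": 0,"fingers": 10}
    - {"x": -44.2,"y": 4.3,"z": 0.8,"yaw": 0,"fingers": 10}
    - {"x": -54.9,"y": 0.6,"z": 1.0,"yaw": 0,"fingers": 10}
    - {"x": -64.8,"y": -5,"z": 1.2,"yaw": 0,"fingers": 10}
    - {"x": -73.6,"y": -12.2,"z": 1.5,"yaw": 0,"fingers": 10}
    - {"x": -80.9,"y": -20.8,"z": 1.7,"yaw": 0,"fingers": 10}
    - {"x": -86.7,"y": -30.6,"z": 2,"yaw": 0,"fingers": 10}

```text
t: 19.45
tool_pos: [0.6132, 0.0576, 0.2324]
tcp_rot: [0.653, 0.757, 0.002, 0.001]
force: [2.6, 4.4, 5.2]
grip_width: 0.0213
gripper_force: 40.0
```

```bash
python3 rel.py -56 10 1
```

```text
t 19.45 T [0.6132 0.0576 0.2324] T-grip [1.6 0.7] Fz 5.2 pull 4.6 rad -2.3 Ftool [ 4.   3.2 -5.2]
[-4.0, -10.6, 0.2]
```

carry_out:
  rows:
    - {"x": -4.0,"y": -10.6,"z": 0,"yaw": 0,"fingers": 10}
    - {"x": -6.1,"y": -21.7,"z": 0.1,"yaw": 0,"fingers": 10}
    - {"x": -6.2,"y": -33.1,"z": 0.4,"yaw": 0,"fingers": 10}
    - {"x": -4.3,"y": -44.2,"z": 0.6,"yaw": 0,"fingers": 10}
    - {"x": -0.6,"y": -54.9,"z": 0.8,"yaw": 0,"fingers": 10}
    - {"x": 5,"y": -64.8,"z": 1.0,"yaw": 0,"fingers": 10}
    - {"x": 12.2,"y": -73.6,"z": 1.3,"yaw": 0,"fingers": 10}
    - {"x": 20.8,"y": -80.9,"z": 1.5,"yaw": 0,"fingers": 10}
    - {"x": 30.6,"y": -86.7,"z": 1.8,"yaw": 0,"fingers": 10}

```text
t: 20.2
tool_pos: [0.5227, 0.0751, 0.2304]
tcp_rot: [0.654, 0.757, 0.001, 0.002]
force: [7.4, -2.1, -0.7]
grip_width: 0.0215
gripper_force: 40.0
```

```bash
python3 rel.py -146 5 10
```

```text
t 20.2 T [0.5227 0.0751 0.2304] T-grip [1.6 0.4] Fz -0.7 pull 5.8 rad -4.9 Ftool [-3.1  7.   0.7]
[5.2, -2.2, 0.1]
[10.6, -4.0, 0.2]
[16.1, -5.3, 0.3]
[21.7, -6.1, 0.4]
[27.4, -6.4, 0.5]
[33.1, -6.2, 0.6]
[38.7, -5.5, 0.7]
[44.2, -4.4, 0.8]
[49.7, -2.7, 0.9]
[54.9, -0.6, 1.1]
```

carry_out:
  rows:
    - {"x": 5.2,"y": -2.2,"z": 0.1,"yaw": 0,"fingers": 10}
    - {"x": 10.6,"y": -4.0,"z": 0.2,"yaw": 0,"fingers": 10}
    - {"x": 16.1,"y": -5.3,"z": 0.3,"yaw": 0,"fingers": 10}
    - {"x": 21.7,"y": -6.1,"z": 0.4,"yaw": 0,"fingers": 10}
    - {"x": 27.4,"y": -6.4,"z": 0.5,"yaw": 0,"fingers": 10}
    - {"x": 33.1,"y": -6.2,"z": 0.6,"yaw": 0,"fingers": 10}
    - {"x": 38.7,"y": -5.5,"z": 0.7,"yaw": 0,"fingers": 10}
    - {"x": 44.2,"y": -4.3,"z": 0.8,"yaw": 0,"fingers": 10}

```text
t: 20.87
tool_pos: [0.5118, 0.1182, 0.2292]
tcp_rot: [0.653, 0.757, 0.001, 0.001]
force: [1.9, -5.6, 0.8]
grip_width: 0.0216
gripper_force: 40.0
```

```bash
python3 rel.py 174 4 10
```

```text
t 20.87 T [0.5118 0.1182 0.2292] T-grip [1.6 0.2] Fz 0.8 pull 5.4 rad -2.5 Ftool [-5.9  1.  -0.8]
[4.4, 1.3, 0.1]
[8.6, 2.9, 0.2]
[12.7, 4.7, 0.3]
[16.7, 6.9, 0.4]
[20.6, 9.3, 0.4]
[24.2, 12.0, 0.5]
[27.7, 15.0, 0.6]
[30.9, 18.1, 0.7]
[33.9, 21.5, 0.8]
[36.7, 25.1, 0.9]
```

carry_out:
  rows:
    - {"x": 4.4,"y": 1.3,"z": 0.1,"yaw": 0,"fingers": 10}
    - {"x": 8.6,"y": 2.9,"z": 0.2,"yaw": 0,"fingers": 10}
    - {"x": 12.7,"y": 4.7,"z": 0.3,"yaw": 0,"fingers": 10}
    - {"x": 16.7,"y": 6.9,"z": 0.4,"yaw": 0,"fingers": 10}
    - {"x": 20.6,"y": 9.3,"z": 0.4,"yaw": 0,"fingers": 10}

```text
t: 21.28
tool_pos: [0.5176, 0.1398, 0.2287]
tcp_rot: [0.653, 0.757, 0.0, 0.001]
force: [1.0, -6.3, -0.2]
grip_width: 0.0216
gripper_force: 40.0
```

```bash
python3 rel.py 154 2 10
```

```text
t 21.28 T [0.5176 0.1398 0.2287] T-grip [ 1.6 -0.1] Fz -0.2 pull 5.2 rad -3.6 Ftool [-6.4  0.1  0.2]
[1.8, 1.3, 0.0]
[3.7, 2.7, 0.1]
[5.4, 4.1, 0.1]
[7.1, 5.6, 0.2]
[8.8, 7.2, 0.2]
[10.3, 8.8, 0.3]
[11.9, 10.5, 0.3]
[13.4, 12.2, 0.4]
[14.8, 14.0, 0.4]
[16.1, 15.8, 0.5]
```

carry_out:
  rows:
    - {"x": 1.8,"y": 1.3,"z": 0,"yaw": 0,"fingers": 10}
    - {"x": 3.7,"y": 2.7,"z": 0.1,"yaw": 0,"fingers": 10}
    - {"x": 5.4,"y": 4.1,"z": 0.1,"yaw": 0,"fingers": 10}
    - {"x": 7.1,"y": 5.6,"z": 0.2,"yaw": 0,"fingers": 10}
    - {"x": 8.8,"y": 7.2,"z": 0.2,"yaw": 0,"fingers": 10}

```text
t: 21.7
tool_pos: [0.5233, 0.1495, 0.2284]
tcp_rot: [0.653, 0.757, 0.0, 0.001]
force: [0.1, -6.1, 0.2]
grip_width: 0.0213
gripper_force: 40.0
```

```bash
python3 rel.py 144 2 8
```

```text
t 21.7 T [0.5233 0.1495 0.2284] T-grip [ 1.5 -0.3] Fz 0.2 pull 4.9 rad -3.6 Ftool [-6.  -0.8 -0.2]
[1.6, 1.6, 0.0]
[3.1, 3.3, 0.1]
[4.6, 5.0, 0.1]
[6.0, 6.8, 0.2]
[7.4, 8.6, 0.2]
[8.7, 10.5, 0.3]
[9.9, 12.4, 0.3]
[11.0, 14.3, 0.4]
```

carry_out:
  rows:
    - {"x": 1.6,"y": 1.6,"z": 0,"yaw": 0,"fingers": 10}
    - {"x": 3.1,"y": 3.3,"z": 0.1,"yaw": 0,"fingers": 10}
    - {"x": 4.6,"y": 5,"z": 0.1,"yaw": 0,"fingers": 10}

```text
t: 21.95
tool_pos: [0.5274, 0.1547, 0.2282]
tcp_rot: [0.653, 0.757, -0.0, 0.001]
force: [-0.6, -5.6, 1.1]
grip_width: 0.0212
gripper_force: 40.0
```

```bash
python3 rel.py 138 2 5
```

```text
t 21.95 T [0.5274 0.1547 0.2282] T-grip [ 1.5 -0.4] Fz 1.1 pull 4.6 rad -3.3 Ftool [-5.5 -1.5 -1.1]
[1.4, 1.8, 0.0]
[2.8, 3.6, 0.1]
[4.1, 5.5, 0.1]
[5.3, 7.4, 0.2]
[6.4, 9.3, 0.2]
```

carry_out:
  rows:
    - {"x": 1.4,"y": 1.8,"z": 0,"yaw": 0,"fingers": 10}
    - {"x": 2.8,"y": 3.6,"z": 0.1,"yaw": 0,"fingers": 10}
    - {"x": 4.1,"y": 5.5,"z": 0.1,"yaw": 0,"fingers": 10}
    - {"x": 5.3,"y": 7.4,"z": 0.2,"yaw": 0,"fingers": 10}

```text
t: 22.28
tool_pos: [0.5338, 0.1611, 0.228]
tcp_rot: [0.653, 0.757, -0.0, 0.0]
force: [-3.2, -4.7, 1.9]
grip_width: 0.0211
gripper_force: 40.0
```

```bash
python3 rel.py 130 2 6; python3 rel.py 122 2 6
```

```text
t 22.28 T [0.5338 0.1611 0.228 ] T-grip [ 1.6 -0.6] Fz 1.9 pull 5.5 rad -1.6 Ftool [-4.2 -3.8 -1.9]
[1.2, 2.0, 0.0]
[2.2, 3.9, 0.1]
[3.3, 6.0, 0.1]
[4.2, 8.0, 0.2]
[5.1, 10.1, 0.2]
[5.9, 12.3, 0.3]
t 22.28 T [0.5338 0.1611 0.228 ] T-grip [-2.6 -8.6] Fz 1.9 pull 5.2 rad -2.3 Ftool [-4.2 -3.8 -1.9]
[0.9, 2.1, 0.0]
[1.7, 4.2, 0.1]
[2.4, 6.4, 0.1]
[3.0, 8.5, 0.2]
[3.6, 10.7, 0.2]
[4.1, 13.0, 0.3]
```

carry_out:
  rows:
    - {"x": 1.2,"y": 2,"z": 0,"yaw": 0,"fingers": 10}
    - {"x": 2.2,"y": 3.9,"z": 0.1,"yaw": 0,"fingers": 10}
    - {"x": 3.3,"y": 6,"z": 0.1,"yaw": 0,"fingers": 10}

```text
t: 22.53
tool_pos: [0.5391, 0.1652, 0.2278]
tcp_rot: [0.653, 0.757, -0.0, 0.0]
force: [-2.9, -4.8, 1.1]
grip_width: 0.0213
gripper_force: 40.0
```

```bash
python3 rel.py 124 2 6
```

```text
t 22.53 T [0.5391 0.1652 0.2278] T-grip [ 1.7 -0.7] Fz 1.1 pull 5.1 rad -2.4 Ftool [-4.3 -3.6 -1.1]
[0.9, 2.1, 0.0]
[1.8, 4.2, 0.1]
[2.6, 6.3, 0.1]
[3.3, 8.4, 0.2]
[4.0, 10.6, 0.2]
[4.6, 12.8, 0.3]
```

carry_out:
  rows:
    - {"x": 0.9,"y": 2.1,"z": 0,"yaw": 0,"fingers": 10}
    - {"x": 1.8,"y": 4.2,"z": 0.1,"yaw": 0,"fingers": 10}
    - {"x": 2.6,"y": 6.3,"z": 0.1,"yaw": 0,"fingers": 10}
    - {"x": 3.3,"y": 8.4,"z": 0.2,"yaw": 0,"fingers": 10}

```text
t: 22.87
tool_pos: [0.5468, 0.1698, 0.2277]
tcp_rot: [0.653, 0.757, -0.0, 0.0]
force: [-3.2, -2.2, 1.6]
grip_width: 0.0214
gripper_force: 40.0
```

```bash
python3 rel.py 116 2 6
```

```text
t 22.87 T [0.5468 0.1698 0.2277] T-grip [ 1.8 -0.9] Fz 1.6 pull 3.9 rad -0.6 Ftool [-1.7 -3.5 -1.6]
[0.6, 2.2, 0.0]
[1.2, 4.4, 0.1]
[1.7, 6.6, 0.1]
[2.1, 8.8, 0.2]
[2.5, 11.1, 0.2]
[2.7, 13.3, 0.3]
```

carry_out:
  rows:
    - {"x": 0.6,"y": 2.2,"z": 0,"yaw": 0,"fingers": 10}
    - {"x": 1.2,"y": 4.4,"z": 0.1,"yaw": 0,"fingers": 10}
    - {"x": 1.7,"y": 6.6,"z": 0.1,"yaw": 0,"fingers": 10}
    - {"x": 2.1,"y": 8.8,"z": 0.2,"yaw": 0,"fingers": 10}

```text
t: 23.2
tool_pos: [0.5551, 0.1734, 0.2275]
tcp_rot: [0.653, 0.757, -0.0, -0.0]
force: [-4.7, -1.2, 3.5]
grip_width: 0.0213
gripper_force: 40.0
```

```bash
python3 rel.py 108 2 6
```

```text
t 23.2 T [0.5551 0.1734 0.2275] T-grip [ 1.9 -1. ] Fz 3.5 pull 4.9 rad 0.3 Ftool [-0.5 -4.8 -3.5]
[0.3, 2.2, 0.0]
[0.6, 4.5, 0.1]
[0.8, 6.8, 0.1]
[0.9, 9.0, 0.2]
[0.9, 11.3, 0.2]
[0.9, 13.6, 0.3]
```

carry_out:
  rows:
    - {"x": 0.3,"y": 2.2,"z": 0,"yaw": 0,"fingers": 10}
    - {"x": 0.6,"y": 4.5,"z": 0.1,"yaw": 0,"fingers": 10}
    - {"x": 0.8,"y": 6.8,"z": 0.1,"yaw": 0,"fingers": 10}
    - {"x": 0.9,"y": 9,"z": 0.1,"yaw": 0,"fingers": 10}

```text
t: 23.53
tool_pos: [0.564, 0.1758, 0.2272]
tcp_rot: [0.653, 0.757, 0.0, -0.0]
force: [-5.0, -0.5, 5.9]
grip_width: 0.0209
gripper_force: 40.0
```

```bash
python3 rel.py 100 2 6
```

```text
t 23.53 T [0.564  0.1758 0.2272] T-grip [ 2.1 -0.8] Fz 5.9 pull 5.0 rad 0.3 Ftool [ 0.2 -5.  -5.9]
[0.0, 2.3, 0.0]
[-0.0, 4.5, 0.1]
[-0.2, 6.8, 0.1]
[-0.4, 9.1, 0.2]
[-0.7, 11.3, 0.2]
[-1.0, 13.5, 0.3]
```

carry_out:
  rows:
    - {"x": 0,"y": 2.3,"z": -0.2,"yaw": 0,"fingers": 10}
    - {"x": 0,"y": 4.5,"z": -0.2,"yaw": 0,"fingers": 10}
    - {"x": -0.2,"y": 6.8,"z": -0.2,"yaw": 0,"fingers": 10}
    - {"x": -0.4,"y": 9.1,"z": -0.2,"yaw": 0,"fingers": 10}

```text
t: 23.87
tool_pos: [0.5729, 0.1768, 0.2272]
tcp_rot: [0.653, 0.757, 0.0, -0.0]
force: [-6.2, 0.5, 4.5]
grip_width: 0.0214
gripper_force: 40.0
```

```bash
python3 rel.py 92 2 6
```

```text
t 23.87 T [0.5729 0.1768 0.2272] T-grip [ 2.2 -0.9] Fz 4.5 pull 6.2 rad 0.7 Ftool [ 1.4 -6.1 -4.5]
[-0.3, 2.2, 0.0]
[-0.7, 4.5, 0.1]
[-1.1, 6.7, 0.1]
[-1.6, 8.9, 0.2]
[-2.2, 11.1, 0.2]
[-2.9, 13.3, 0.3]
```

carry_out:
  rows:
    - {"x": -0.3,"y": 2.2,"z": 0,"yaw": 0,"fingers": 10}
    - {"x": -0.7,"y": 4.5,"z": 0,"yaw": 0,"fingers": 10}

```text
t: 24.03
tool_pos: [0.5774, 0.1769, 0.2271]
tcp_rot: [0.653, 0.757, 0.0, -0.0]
force: [-5.5, 1.9, 3.9]
grip_width: 0.0215
gripper_force: 40.0
```

```bash
python3 rel.py 88 2 6
```

```text
t 24.03 T [0.5774 0.1769 0.2271] T-grip [ 2.3 -0.9] Fz 3.9 pull 5.5 rad 1.7 Ftool [ 2.7 -5.1 -3.9]
[-0.4, 2.2, 0.0]
[-1.0, 4.4, 0.1]
[-1.6, 6.6, 0.1]
[-2.3, 8.8, 0.2]
[-3.0, 10.9, 0.2]
[-3.8, 13.0, 0.3]
```

carry_out:
  rows:
    - {"x": -0.5,"y": 2.2,"z": 0,"yaw": 0,"fingers": 10}
    - {"x": -1.1,"y": 4.4,"z": 0,"yaw": 0,"fingers": 10}
    - {"x": -1.8,"y": 6.6,"z": 0.1,"yaw": 0,"fingers": 10}
    - {"x": -2.5,"y": 8.8,"z": 0.1,"yaw": 0,"fingers": 10}

```text
t: 24.37
tool_pos: [0.5866, 0.176, 0.2271]
tcp_rot: [0.653, 0.757, 0.0, -0.0]
force: [-5.0, 3.9, 2.8]
grip_width: 0.0215
gripper_force: 40.0
```

```bash
python3 rel.py 80 2 6
```

```text
t 24.37 T [0.5866 0.176  0.2271] T-grip [ 2.4 -0.7] Fz 2.8 pull 5.6 rad 3.0 Ftool [ 4.6 -4.3 -2.8]
[-0.8, 2.1, 0.0]
[-1.6, 4.3, 0.1]
[-2.5, 6.3, 0.1]
[-3.5, 8.4, 0.2]
[-4.5, 10.4, 0.2]
[-5.6, 12.4, 0.3]
```

carry_out:
  rows:
    - {"x": -0.6,"y": 2.1,"z": 0,"yaw": 0,"fingers": 10}
    - {"x": -1.3,"y": 4.3,"z": 0.1,"yaw": 0,"fingers": 10}
    - {"x": -2.2,"y": 6.3,"z": 0.1,"yaw": 0,"fingers": 10}
    - {"x": -3.2,"y": 8.4,"z": 0.2,"yaw": 0,"fingers": 10}

```text
t: 24.7
tool_pos: [0.595, 0.1741, 0.2269]
tcp_rot: [0.653, 0.757, 0.0, -0.001]
force: [-7.0, 5.3, 6.2]
grip_width: 0.0212
gripper_force: 40.0
```

```bash
python3 rel.py 72 2 6
```

```text
t 24.7 T [0.595  0.1741 0.2269] T-grip [ 2.7 -1.1] Fz 6.2 pull 8.3 rad 2.9 Ftool [ 6.2 -6.1 -6.2]
[-1.0, 2.0, 0.0]
[-2.2, 4.0, 0.1]
[-3.3, 5.9, 0.1]
[-4.6, 7.8, 0.2]
[-5.9, 9.7, 0.2]
[-7.3, 11.5, 0.2]
```

Contact has begun: the pull is 8.3 N. From here I'll take small steps.

carry_out:
  rows:
    - {"x": -0.5,"y": 1.0,"z": 0,"yaw": 0,"fingers": 10}
    - {"x": -1.0,"y": 2.0,"z": 0,"yaw": 0,"fingers": 10}
    - {"x": -1.0,"y": 2.0,"z": 0,"yaw": 0,"fingers": 10}

```text
t: 24.95
tool_pos: [0.5971, 0.1735, 0.2268]
tcp_rot: [0.653, 0.757, 0.0, -0.001]
force: [-7.5, 5.1, 5.5]
grip_width: 0.0215
gripper_force: 40.0
```

```bash
python3 rel.py 70 1 4
```

```text
t 24.95 T [0.5971 0.1735 0.2268] T-grip [ 2.8 -1.2] Fz 5.5 pull 8.8 rad 2.2 Ftool [ 6.2 -6.7 -5.5]
[-0.5, 1.0, 0.0]
[-1.1, 2.0, 0.0]
[-1.7, 2.9, 0.1]
[-2.3, 3.9, 0.1]
```

carry_out:
  rows:
    - {"x": -0.5,"y": 1.0,"z": 0,"yaw": 0,"fingers": 10}
    - {"x": -1.1,"y": 2.0,"z": 0,"yaw": 0,"fingers": 10}
    - {"x": -1.7,"y": 2.9,"z": 0,"yaw": 0,"fingers": 10}
    - {"x": -1.7,"y": 2.9,"z": 0,"yaw": 0,"fingers": 10}

```text
t: 25.28
tool_pos: [0.6, 0.1724, 0.2269]
tcp_rot: [0.653, 0.757, 0.0, -0.001]
force: [-9.0, 6.9, 6.0]
grip_width: 0.0211
gripper_force: 40.0
```

```bash
python3 rel.py 67 1 4
```

```text
t 25.28 T [0.6    0.1724 0.2269] T-grip [ 3.  -1.3] Fz 6.0 pull 11.0 rad 2.8 Ftool [ 8.1 -7.9 -5.9]
[-0.6, 1.0, 0.0]
[-1.2, 1.9, 0.0]
[-1.9, 2.9, 0.1]
[-2.5, 3.8, 0.1]
```

carry_out:
  rows:
    - {"x": -0.5,"y": 0.8,"z": 0,"yaw": 0,"fingers": 10}
    - {"x": -0.9,"y": 1.5,"z": 0,"yaw": 0,"fingers": 10}
    - {"x": -0.9,"y": 1.5,"z": 0,"yaw": 0,"fingers": 10}
    - {"x": -0.9,"y": 1.5,"z": 0,"yaw": 0,"fingers": 10}

```text
t: 25.62
tool_pos: [0.6015, 0.1718, 0.2268]
tcp_rot: [0.653, 0.757, 0.0, -0.001]
force: [-7.7, 7.7, 6.3]
grip_width: 0.0215
gripper_force: 40.0
```

```bash
python3 rel.py 65.5 1 2
```

```text
t 25.62 T [0.6015 0.1718 0.2268] T-grip [ 3.1 -1.5] Fz 6.3 pull 10.2 rad 3.8 Ftool [ 8.7 -6.5 -6.2]
[-0.6, 0.9, 0.0]
[-1.3, 1.9, 0.0]
```

carry_out:
  rows:
    - {"x": -0.6,"y": 0.9,"z": 0,"yaw": 0,"fingers": 10}
    - {"x": -1.3,"y": 1.9,"z": 0,"yaw": 0,"fingers": 10}
    - {"x": -1.3,"y": 1.9,"z": 0,"yaw": 0,"fingers": 10}

```text
t: 25.87
tool_pos: [0.6036, 0.1708, 0.2268]
tcp_rot: [0.653, 0.757, 0.0, -0.001]
force: [-9.2, 8.3, 6.2]
grip_width: 0.0214
gripper_force: 40.0
```

```bash
python3 rel.py 63.5 1 2; python3 -c "
from bench import ctrl
for i in range(4):
    ctrl.get_image('top');print(ctrl.read_state()['force'].round(1))"
```

```text
t 25.87 T [0.6036 0.1708 0.2268] T-grip [ 3.1 -1.4] Fz 6.2 pull 11.9 rad 3.4 Ftool [ 9.6 -7.8 -6.2]
[-0.7, 0.9, 0.0]
[-1.3, 1.8, 0.0]
[-7.9  7.   5.8]
[-9.4  7.4  5.4]
[-8.3  7.5  5. ]
[-8.9  7.1  5.9]
```

carry_out:
  rows:
    - {"x": -0.7,"y": 0.9,"z": 0,"yaw": 0,"fingers": 10}
    - {"x": -1.1,"y": 1.4,"z": 0,"yaw": 0,"fingers": 10}
    - {"x": -1.1,"y": 1.4,"z": 0,"yaw": 0,"fingers": 10}

```text
t: 26.32
tool_pos: [0.6051, 0.1701, 0.2268]
tcp_rot: [0.653, 0.757, 0.0, -0.001]
force: [-9.4, 9.1, 6.4]
grip_width: 0.0214
gripper_force: 40.0
```

```bash
python3 rel.py 62 1 2; python3 -c "
from bench import ctrl
import numpy as np
print(np.mean([(ctrl.get_image('top'),ctrl.read_state()['force'])[1] for i in range(5)],0).round(1))"
```

```text
t 26.32 T [0.6051 0.1701 0.2268] T-grip [ 3.1 -1.4] Fz 6.4 pull 12.5 rad 3.6 Ftool [10.4 -8.  -6.3]
[-0.7, 0.9, 0.0]
[-1.4, 1.8, 0.0]
[-8.6  8.2  5.8]
```

Hand-tight at about 12 N. Now I'll let go and back off upwards.

carry_out:
  rows:
    - {"x": 0,"y": 0,"z": 0,"yaw": 0,"fingers": 26}
    - {"x": 0,"y": 0,"z": 0,"yaw": 0,"fingers": 40}
    - {"x": 0,"y": 0,"z": 0,"yaw": 0,"fingers": 46}
    - {"x": 0,"y": 0,"z": -10,"yaw": 0,"fingers": 46}
    - {"x": 0,"y": 0,"z": -40,"yaw": 0,"fingers": 46}
    - {"x": 0,"y": 0,"z": -75,"yaw": 0,"fingers": 46}
    - {"x": -40,"y": -10,"z": -85,"yaw": 0,"fingers": 46}
    - {"x": -80,"y": -20,"z": -85,"yaw": 0,"fingers": 46}
    - {"x": -95,"y": -40,"z": -85,"yaw": 0,"fingers": 46}
    - {"x": -95,"y": -40,"z": -85,"yaw": 0,"fingers": 46}

```text
t: 27.4
tool_pos: [0.5785, 0.0655, 0.3129]
tcp_rot: [0.654, 0.756, -0.0, 0.001]
force: [1.4, -0.6, -0.1]
grip_width: 0.0457
gripper_force: 0.0
```

```bash
python3 look.py .203; python3 - <<'E'
from h import *
p=load("wl.npz")[0];s=snap(__import__("bench").ctrl,"scene","sf.npz")[0]
cv2.imwrite("pics/f.png",np.hstack([cv2.resize(p[:,:,::-1],(400,300)),cv2.resize(s[190:340,190:390,::-1],(400,300))]))
E
```

```text
27.4 [0.5785 0.0655 0.3129] [ 1.4 -0.6 -0.1]
[(0.186, 1379), (0.188, 411), (0.196, 98), (0.198, 185), (0.2, 136), (0.208, 784), (0.21, 649), (0.248, 87), (0.25, 149), (0.252, 183), (0.254, 655), (0.256, 91)]
boss 966 z 0.2099 slope [ 0.004 -0.011] rect ((576.4764404296875, 109.71214294433594), (32.045894622802734, 29.969881057739258), 70.44759368896484) circ ((576.425048828125, 110.10821533203125), 21.42551040649414)
griptop 68 z 0.2969 slope [-0.001  0.005] rect ((577.7371215820312, 67.50104522705078), (46.60622024536133, 13.359188079833984), 8.448805809020996) circ ((577.5821533203125, 67.59434509277344), 24.075881958007812)
sq top [0.199  0.2    0.2008]
```

View pics/f.png

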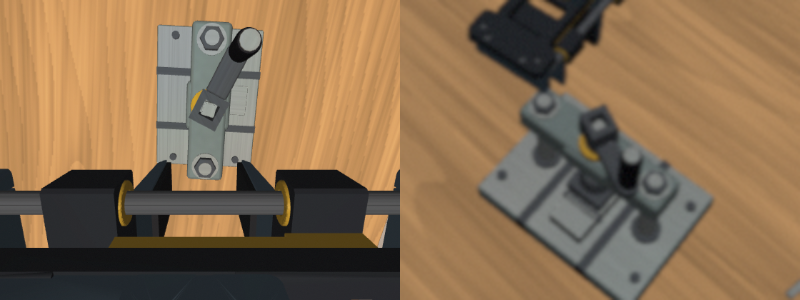

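The final view shows the crank seated level on the spindle: its underside is at about 0.176 m, on the shoulder, at (210,105) in the left half. The coupon is under the shoe where it lay, and the gripper is clear.

```bash
python3 -c "
from bench import ctrl
print(ctrl.finish_job())"
```

```text
the job is handed in; nothing more can be done
None
```

The crank is seated on the spindle, wound clockwise to about 12 N at the grip (0.7 mm per 30° near the end) and released, and the job is handed in; an early off-centre grasp briefly put about 29 N sideways on the grip, though the turning pull there was only about 3.5 N.

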